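# Load the carving nest and park the vacuum pump just past its stiff spot

### The arm

A 6-joint arm with a two-finger parallel gripper is mounted at the origin on the work surface. World frame = base frame: x ahead of the robot, y to its left, z up, the work surface at z = 0. Lengths are in mm, angles in rad, forces in N, time in s.
With the tool pointing down it reaches from about 425 to 950 mm from the base axis. Payload 3.5 kg.
Tool frame: the origin (TCP) lies on the centre line of the jaws, within the pads' length; the fingertips stand 22 mm ahead of it and the grasp point (between the pads) lies 3 mm ahead of it (tip_reach is the distance from the TCP to the fingertips, in mm); z points along the fingers, y is the direction in which the jaws open and shut (so a half turn about z gives the same grasp; the last joint's range is limited). The gripper opens to 85 mm and grips with 20 to 120 N. Pads are 22 mm wide; open, the fingers measure 114 mm over their backs; the gripper's body (76 mm by 85 mm) begins 54 mm behind the grasp point. The pads swing forward as they close: fully open they stand 13 mm farther back than shut.
Start: joints at [-1.264, 0.286, 1.577, -0, 1.279, -0.15], TCP at [297.748, -605.766, 253.325] pointing down, gripper open.
Joint ranges: [-2.77, 2.77], [-0.9, 2.22], [0.21, 2.48], [-1.53, 4.67], [0.24, 2.81], [-2.84, 2.84]. Speed limits (rad/s): [2.79, 2.79, 3.14, 3.14, 3.14, 3.14].

### API

Orientations are given as a unit quaternion [w, x, y, z].
In Python, from rig import * gives the robot as it stands.
- The arm moves only by the tool play_rows, never from a script. Its argument "plan" is text: rows parted by semicolons, each of 6 numbers parted by spaces: the shift along the tool's x, y, z normalised to -1 to 1, where 1 is 0.15 m, then the turn, a rotation vector about the tool's x, y, z normalised to -1 to 1, where 1 is 4 degrees. A call has 1 to 20 rows; each row shifts and turns the commanded pose from where the row before left it, along the tool's axes as they then stand; what a row does not reach is not made up. A row lasts 1/12 s, in which the tool goes at most 41.7 mm and 7.16 degrees, less where a joint would pass 70% of its speed; a pose out of reach is approached as far as the arm can. A call with a number of a shift or a turn outside -1 to 1 is refused whole. A call with a gripper value outside its range is refused whole. "claw" is the gripper's target within -1 to 1 (fully open at 1, half-way at 0, shut at -1), set as the call begins (left out, the last holds). The fingers move at their own pace and stop on an object; the grip force is fixed at half the most. Time passes only in rows, so rows that do not move let the fingers close. It gives the time, the measured TCP pose, the force and the opening at its end, in the units of the state.
- observe(): the state, without advancing time (a new reading comes with each control period).
- camera(name): name is "side" or "top" or "wrist"; returns a dict with "color" (384x512x3 uint8, red, green, blue), "vertical_fov" (degrees; the focal length in pixels is half the picture's height over the tangent of half this angle, whatever the lens; pixels are square), "cx", "cy" (the principal point, pixels), "rvec" (rotation vector, rad) and "tvec" (3), from world to camera coordinates, as OpenCV has them. Camera axes: x right, y down, z forward; pixel columns grow to the right and rows downward; lengths in mm; the calibration is good to about 2 mm. A picture is of the moment at which its call begins. There is no depth.
- sign_off(): hands the job in, once; it reports no verdict.
The state is a dict: "time": time; "q": joint angles; "qvel": joint speeds; "tau": joint torques, N m; "position": TCP position; "ee_rot": TCP orientation; "contact_force": force on the tool from outside, world axes, zero at the start; "wrist_torque": the same for the moment, N m; "opening": finger opening in mm.
Only numpy, scipy, OpenCV 4.12 (cv2) and the standard library are available. Lean on these libraries where they do the work, as an engineer would, in place of code of your own. Each camera call takes 0.05 s, during which the arm holds its last target.

### The job

Clear both striped offcuts off the grey nest board into the blue scrap box and lay every wooden hook blank on the bench flat into a cutout of the nest, turned so that its side lug drops into the bay, and push the yellow vent lever fully over, away from the robot, to close it. Only then draw the vacuum: turn the pump's flywheel anticlockwise (seen from above) by its red knob, feel it stiffen and give way, stop in the catch just past that stiff spot so that the wheel stays there with the signal pin part-way out, and let go. Leave everything else on the bench where it is.

Things in the scene. Friction and masses are not known exactly. Their poses are not given: they have to be found in the camera images.
- blank1_c (a point): pale wooden hook blank (may be absent), 100 (own x) x 40 (y) x 32 (z) mm, about 0.1 kg, lying flat, with one full-height lug, 30 mm long, standing 14 mm out of its +y side at own x +12 to +42. This point: centre of the 100 x 40 x 32 block; x points to the lug end, z up. Grip across the 40 mm width beside the lug, e.g. at own x = -12 mm. All blanks have one shape
- blank2_c (a point): reddish-brown wooden hook blank (may be absent), 100 (own x) x 40 (y) x 32 (z) mm, about 0.1 kg, lying flat, with one full-height lug, 30 mm long, standing 14 mm out of its +y side at own x +12 to +42. This point: centre of the 100 x 40 x 32 block; x points to the lug end, z up. Grip across the 40 mm width beside the lug, e.g. at own x = -12 mm. All blanks have one shape
- blank3_c (a point): honey-coloured wooden hook blank (may be absent), 100 (own x) x 40 (y) x 32 (z) mm, about 0.1 kg, lying flat, with one full-height lug, 30 mm long, standing 14 mm out of its +y side at own x +12 to +42. This point: centre of the 100 x 40 x 32 block; x points to the lug end, z up. Grip across the 40 mm width beside the lug, e.g. at own x = -12 mm. All blanks have one shape
- blank4_c (a point): dark brown wooden hook blank (may be absent), 100 (own x) x 40 (y) x 32 (z) mm, about 0.1 kg, lying flat, with one full-height lug, 30 mm long, standing 14 mm out of its +y side at own x +12 to +42. This point: centre of the 100 x 40 x 32 block; x points to the lug end, z up. Grip across the 40 mm width beside the lug, e.g. at own x = -12 mm. All blanks have one shape
- nest: fixed grey vacuum nest board, 136 (x) x 336 (y) mm, top 24 mm above the bench, with four like cutouts 12 mm deep, 82 mm apart in a row along its y. Origin at the centre of its underside; z up. A seated blank's centre stands 28 mm above the bench and its upper 20 mm above the board; any blank fits any cutout
- cutout1 (a point): centre of the floor of cutout 1 (12 mm above the bench), axes as the nest. Outline of a blank with 3 mm of play, one way round only: 106 (x) x 46 (y) mm with a bay 15 mm deep for the lug on its +y side at x +9 to +45. A seated blank's centre lies over this point, its x along the nest's x, its lug to +y
- cutout2 (a point): centre of the floor of cutout 2 (12 mm above the bench), axes as the nest. Outline of a blank with 3 mm of play, one way round only: 106 (x) x 46 (y) mm with a bay 15 mm deep for the lug on its +y side at x +9 to +45. A seated blank's centre lies over this point, its x along the nest's x, its lug to +y
- cutout3 (a point): centre of the floor of cutout 3 (12 mm above the bench), axes as the nest. Outline of a blank with 3 mm of play, one way round only: 106 (x) x 46 (y) mm with a bay 15 mm deep for the lug on its +y side at x +9 to +45. A seated blank's centre lies over this point, its x along the nest's x, its lug to +y
- cutout4 (a point): centre of the floor of cutout 4 (12 mm above the bench), axes as the nest. Outline of a blank with 3 mm of play, one way round only: 106 (x) x 46 (y) mm with a bay 15 mm deep for the lug on its +y side at x +9 to +45. A seated blank's centre lies over this point, its x along the nest's x, its lug to +y
- offcut1_c (a point): striped wooden offcut, 120 (own x) x 28 (own y) x 24 (z) mm, 0.06 kg, left lying across the cutouts on top of the nest; this point is its centre; x along its length, z up
- offcut2_c (a point): striped wooden offcut, 120 (own x) x 28 (own y) x 24 (z) mm, 0.06 kg, left lying across the cutouts on top of the nest; this point is its centre; x along its length, z up
- scrapbox: fixed blue open scrap box, 130 (x) x 180 (y) mm outside, 60 mm high, walls and floor 5 mm; origin at the centre of its underside
- pump: fixed green hand-turned vacuum pump under the flywheel. Turned anticlockwise, at an unseen angle 1 to 4 rad from the start, it stiffens to about 9 N at the knob, 0.3 rad before the top of the stiff spot; past the top it pushes on (10 N) into a catch 0.35 rad past the top and stays there when let go. A weaker hump (6 N) leads out of the catch; if let go on the top or carried past the catch, turn it round again
- hub (a point): centre of the top face of the pump's flywheel, on its upright axis, 110 mm above the bench. The flywheel is a dark level disc, 190 mm across, that turns without end; working direction anticlockwise seen from above (yellow arrow). Turning it freely takes 1 to 2 N at the knob
- vent_base: fixed green foot of the vent lever, 70 (x) x 50 (y) x 25 mm, origin at the centre of its underside. The lever's pivot is 22 mm above the origin, the lever swings in the foot's own x-z plane, from leaning to -x (open) to leaning to +x (closed), 0.6 rad either side of upright
- vent_tip (a point): centre of the yellow ball (26 mm across) at the end of the thin vent lever, 80 mm from its pivot; it takes about 1 N to push and stays where it is left
- vent (a joint): vent lever: 0 rad fully open (leaning to the foot's -x, roughly towards the robot), 1.2 rad fully closed (leaning to +x, away from the robot)
- knob_c (a point): middle of the upright red knob on the flywheel, a post 20 mm across and 50 mm tall that spins freely on its own axis, 75 mm from the wheel's axis; this point is 28 mm above the wheel's top face, which is 138 mm above the bench
- pin (a joint): brass signal pin with a white end that slides out of the pump's side: 0 m at rest, grows as the pump gets stiff, about 0.013 m at the top of the stiff spot, 0.0045 m in the catch just past it
- bowl: bystander: wooden bowl; not to be disturbed; origin at the centre of its underside
- goblet: bystander: turned wooden goblet, 125 mm tall; not to be disturbed; origin at the centre of its underside
- glue: bystander: white glue bottle, 150 mm tall; not to be disturbed; origin at the centre of its underside
- waxtin: bystander: flat aluminium wax tin, 64 mm across, 30 mm high; not to be disturbed; origin at the centre of its underside
- mill: bystander: dark turned mill, 135 mm tall; not to be disturbed; origin at the centre of its underside
Not all that is in view belongs to the job. What is shaped like the part that bears offcut1_c but orange is not meant. Of the things that look like the vent_base, the smaller one is meant.

How it is judged:
By the outcome, as a careful person would: the job done as asked, in the order asked, and still so for the second after the job is handed in, with the robot touching nothing.
Of blank1, blank2, blank3, blank4 only 2 to 4 are there at a start; the rules pass over those that are not, and their reading is None.
At some moment in a run one of blank1, blank2, blank3, blank4, offcut1, offcut2 may be knocked a few centimetres aside while the robot is not near it.
Once in a run the grip may slacken for a moment while it holds something.
It also fails if it takes over 210 s, if anything falls off the work surface, if the arm or the gripper's body presses on something with over 40 N, if the wrist force passes 120 N, or if a joint passes its speed limit or range.

## Working session

There is one attempt and no reset: what is moved stays moved. The work goes in short steps, Python scripts to look and compute and a tool call to move; the robot and the scene stay as the last step left them, time stands still between calls to the robot, and variables do not carry over. Pictures are saved under pics/ and viewed, and the job is handed in when it is done.

Besides the shell and the picture viewer there is one more tool, called after "Emit:" as name(argument=value, ...), one argument or row to a line, values as JSON. play_rows: Moves the arm, as the interface text tells. Scaled input: -1 to 1 covers 0.15 m each way for a shift and 4 degrees each way for a turn. Its arguments: {"type":"object","properties":{"plan":{"type":"string"},"claw":{"type":"number"}},"required":["plan"]}

```bash
ls; mkdir -p pics; cat > h.py <<'E'
from rig import *
import numpy as np, cv2
def snap(n,f):
    c=camera(n); cv2.imwrite('pics/'+f+'.png',c['color'][:,:,::-1]); np.save('pics/'+f+'.npy',c,allow_pickle=True); return c
def load(f): return np.load('pics/'+f+'.npy',allow_pickle=True).item()
def cam(c):
    h=c['color'].shape[0]; f=h/2/np.tan(np.radians(c['vertical_fov'])/2)
    R=cv2.Rodrigues(np.array(c['rvec'],float))[0]; t=np.array(c['tvec'],float).ravel()
    K=np.array([[f,0,c['cx']],[0,f,c['cy']],[0,0,1.]]); return K,R,t
def ray(c,u,v,z):
    K,R,t=cam(c); d=R.T@np.linalg.inv(K)@np.array([u,v,1.]); o=-R.T@t
    return o+d*(z-o[2])/d[2]
def proj(c,P):
    K,R,t=cam(c); p=(R@np.atleast_2d(np.array(P,float)).T).T+t; q=(K@p.T).T; return q[:,:2]/q[:,2:]
E
python3 - <<'E'
from h import *
for n in ['top','side','wrist']:
    c=snap(n,n+'0'); print(n,{k:v for k,v in c.items() if k!='color'})
print(observe())
E
```

```text
pics
top {'vertical_fov': 46.14631772865535, 'cx': 251.8339982149856, 'cy': 192.3431583732644, 'rvec': array([ 2.00065913, -2.23239262,  0.22041458]), 'tvec': array([  32.23587578,  563.55819745, 1432.47717217])}
side {'vertical_fov': 44.71142141174175, 'cx': 257.73636025931853, 'cy': 196.83531926382727, 'rvec': array([ 2.1774223 , -0.15303187,  0.09478549]), 'tvec': array([-560.6130261 ,  124.32896033, 1799.77882221])}
wrist {'vertical_fov': 63.99715198852203, 'cx': 258.49553993679746, 'cy': 193.54268380097804, 'rvec': array([-2.44489754,  1.52279504,  0.23196089]), 'tvec': array([-674.44373977,  -38.34895088,  380.09133142])}
{'time': 0.15, 'q': array([-1.26400218e+00,  2.87047005e-01,  1.57784434e+00, -1.88760931e-05,
        1.27859267e+00, -1.50019241e-01]), 'qvel': array([ 0.00110423, -0.00192622, -0.00561637,  0.00133357, -0.00087537,
       -0.00131298]), 'tau': array([ 1.45398277e-03, -4.06604004e+01, -2.93140018e+01, -1.11206116e-04,
        3.93927839e-03,  1.86193256e-05]), 'position': array([ 297.6036134 , -605.32838094,  252.20635888]), 'ee_rot': array([-9.42069805e-04,  9.74027344e-01,  2.26428441e-01, -8.30613137e-05]), 'contact_force': array([ 0.84197706, -0.69132885, -0.44630543]), 'wrist_torque': array([-0.01158523, -0.00844367,  0.02684045]), 'opening': 85.8781621528339}
```

View pics/top0.png

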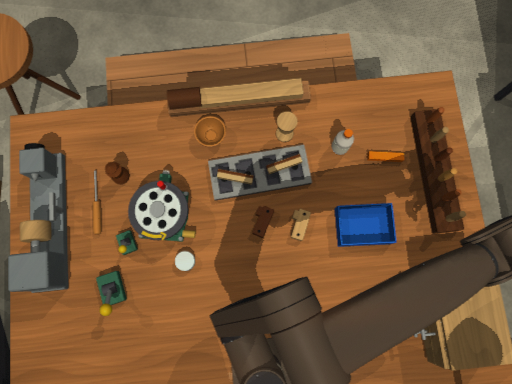

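View pics/side0.png

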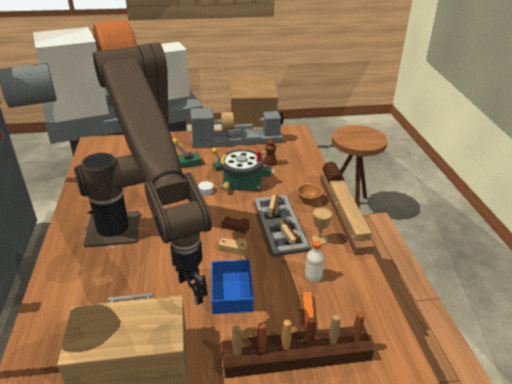

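View pics/wrist0.png

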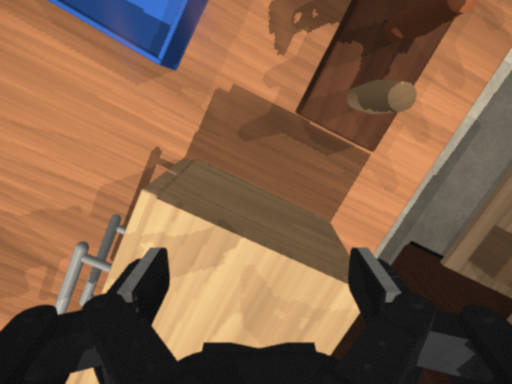

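```bash
python3 - <<'E'
from h import *
c=load('top0');im=c['color'][:,:,::-1]
a=im[130:260,190:410]; cv2.imwrite('pics/t_a.png',cv2.resize(a,None,fx=3.6,fy=3.6,interpolation=cv2.INTER_CUBIC))
a=im[150:330,80:210]; cv2.imwrite('pics/t_b.png',cv2.resize(a,None,fx=3.3,fy=3.3,interpolation=cv2.INTER_CUBIC))
for u,v in [(260,222),(300,224),(165,208),(400,155)]: print(ray(c,u,v,24).round())
print(proj(c,[[0,0,0],[600,0,0],[600,-300,0]]))
E
```

```text
[467. -46.  24.]
[ 446. -178.   24.]
[549. 265.  24.]
[ 645. -550.   24.]
[[261.97687553 369.66428013]
 [242.22797503 186.25199294]
 [328.61225671 176.95055896]]
```

View pics/t_a.png

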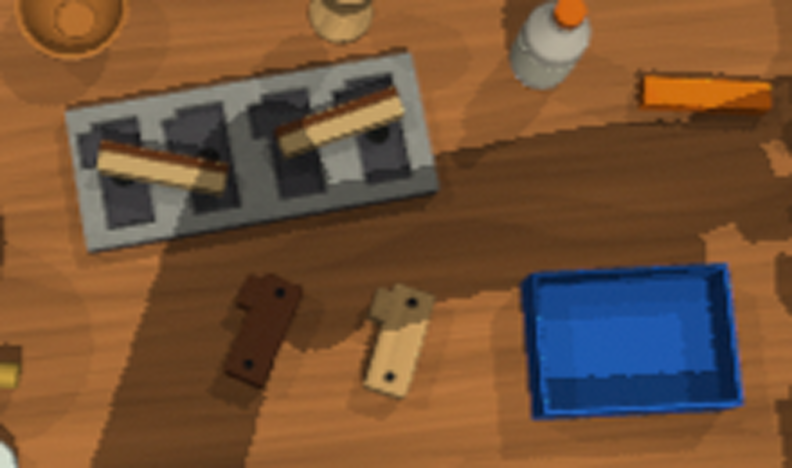

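View pics/t_b.png

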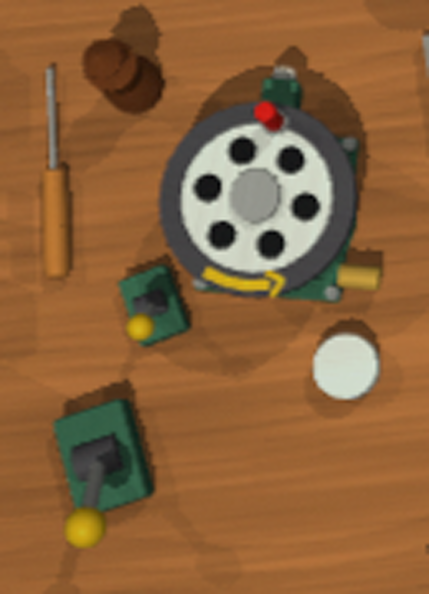

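```bash
cat >> h.py <<'E'
from scipy.spatial.transform import Rotation as Rn
def pose():
    s=observe(); q=s['ee_rot']; return np.array(s['position']),Rn.from_quat([q[1],q[2],q[3],q[0]]),s
def yaw_of(R):  # tool x heading in world
    x=R.as_matrix()[:,0]; return np.degrees(np.arctan2(x[1],x[0]))
def go(target,yaw=None,p0=None,yaw0=None,step=38.):
    """rotate first, then translate. prints rows"""
    p,R,s=pose(); 
    if p0 is not None: p=np.array(p0,float)
    y0=yaw_of(R) if yaw0 is None else yaw0
    if yaw is None: yaw=y0
    d=(yaw-y0+180)%360-180
    n=int(np.ceil(abs(d)/3.9)) if abs(d)>.15 else 0
    if n: print(f'ROT {n} rows: 0 0 0 0 0 {-d/n/4:.3f}  (yaw {y0:.2f}->{yaw:.2f})')
    D=np.array(target,float)-p; a=np.radians(yaw)
    t=np.array([D[0]*np.cos(a)+D[1]*np.sin(a), D[0]*np.sin(a)-D[1]*np.cos(a), -D[2]])
    m=max(1,int(np.ceil(np.linalg.norm(t)/step))); r=t/m/150
    print(f'MOVE {m} rows: {r[0]:.3f} {r[1]:.3f} {r[2]:.3f} 0 0 0   (tot mm {t.round(1)})')
def st():
    p,R,s=pose(); rv=(R.as_matrix()[:,2]); print('t',round(s['time'],2),'p',p.round(1),'yaw',round(yaw_of(R),2),'z',rv.round(3),'F',np.round(s['contact_force'],1),'open',round(s['opening'],1))
E
python3 - <<'E'
from h import *
st()
c=load('wrist0');K,R,t=cam(c);o=-R.T@t;p,Rt,s=pose();M=Rt.as_matrix()
print('cam in tool',M.T@(o-p),'axes',(M.T@R.T).round(3))
go([520,-120,330],0)
E
```

```text
t 0.15 p [ 297.6 -605.3  252.2] yaw 26.17 z [-0.001  0.002 -1.   ] F [ 0.8 -0.7 -0.4] open 85.9
cam in tool [  74.78982307    0.59623452 -120.75404189] axes [[-0.    -0.956 -0.294]
 [ 1.    -0.    -0.001]
 [ 0.    -0.294  0.956]]
ROT 7 rows: 0 0 0 0 0 0.935  (yaw 26.17->0.00)
MOVE 15 rows: 0.099 -0.216 -0.035 0 0 0   (tot mm [ 222.4 -485.3  -77.8])
```

Emit:
play_rows(
  plan="0 0 -0.12 0 0 0.935;0 0 -0.12 0 0 0.935;0 0 -0.12 0 0 0.935;0 0 -0.16 0 0 0.935;0 0 0 0 0 0.935;0 0 0 0 0 0.935;0 0 0 0 0 0.935",
)

```text
time: 0.73
position: [297.7, -605.8, 331.7]
ee_rot: [0.0, 1.0, -0.002, 0.0]
contact_force: [0.7, 0.8, -0.9]
opening: 85.5
```

Emit:
play_rows(
  plan="0.1 -0.216 0 0 0 0;0.1 -0.216 0 0 0 0;0.1 -0.216 0 0 0 0;0.1 -0.216 0 0 0 0;0.1 -0.216 0 0 0 0;0.1 -0.216 0 0 0 0;0.1 -0.216 0 0 0 0;0.1 -0.216 0 0 0 0;0.1 -0.216 0 0 0 0;0.1 -0.216 0 0 0 0;0.1 -0.216 0 0 0 0;0.1 -0.216 0 0 0 0;0.1 -0.216 0 0 0 0;0.1 -0.216 0 0 0 0;0.1 -0.216 0 0 0 0;0 0 0 0 0 0;0 0 0 0 0 0",
)

```text
time: 2.15
position: [523.0, -118.2, 331.0]
ee_rot: [0.0, 1.0, 0.002, -0.0]
contact_force: [0.3, -0.5, 0.1]
opening: 85.9
```

```bash
python3 - <<'E'
from h import *
st(); snap('wrist','w1'); snap('side','s1'); snap('top','t1')
E
```

```text
t 2.15 p [ 523.  -118.2  331. ] yaw 0.2 z [-0.001 -0.    -1.   ] F [ 0.3 -0.5  0.1] open 85.9
```

View pics/w1.png

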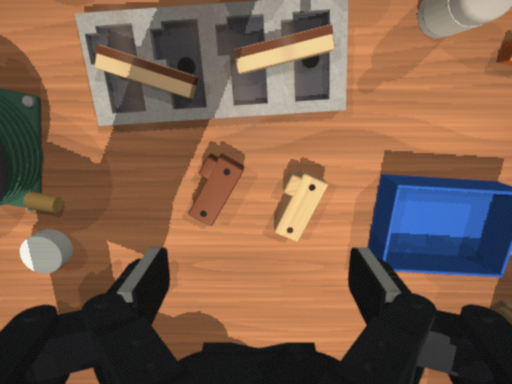

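View pics/t1.png

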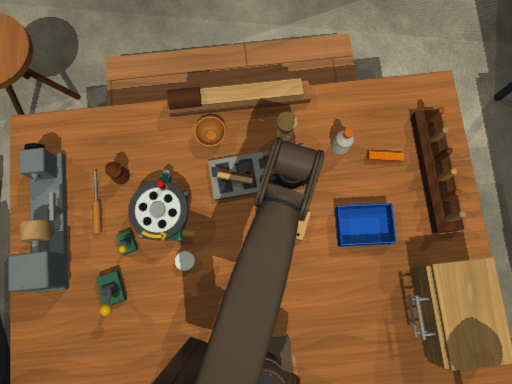

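```bash
cat >> h.py <<'E'
def crop(f,u0,v0,u1,v1,k,out):
    im=load(f)['color'][:,:,::-1][v0:v1,u0:u1]; a=cv2.resize(im,None,fx=k,fy=k,interpolation=cv2.INTER_CUBIC)
    for u in range(u0,u1,20): cv2.putText(a,str(u),((u-u0)*k,8),0,.3,(255,255,255),1); cv2.line(a,((u-u0)*k,10),((u-u0)*k,16),(255,255,255),1)
    for v in range(v0,v1,20): cv2.putText(a,str(v),(0,(v-v0)*k+4),0,.3,(255,255,255),1); cv2.line(a,(20,(v-v0)*k),(26,(v-v0)*k),(255,255,255),1)
    cv2.imwrite('pics/'+out+'.png',a)
E
python3 - <<'E'
from h import *
crop('w1',180,145,340,245,5,'c1'); crop('w1',70,0,210,130,4,'c2'); crop('w1',210,0,360,130,4,'c3')
E
```

```text
(no output)
```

View pics/c1.png

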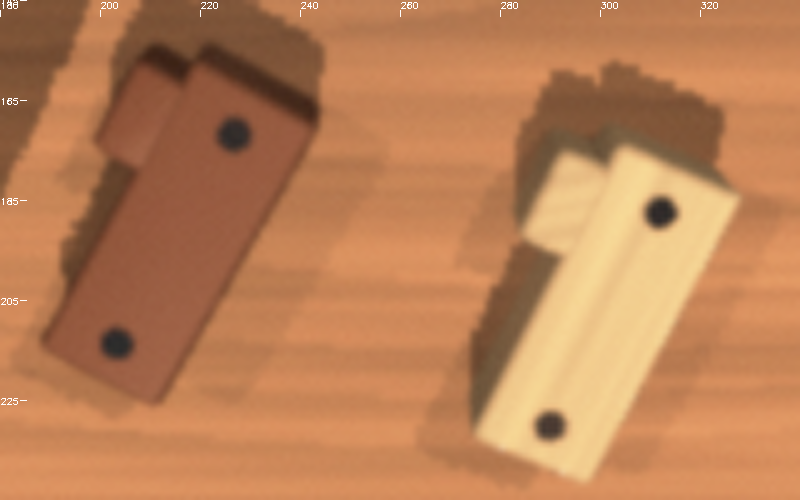

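View pics/c2.png

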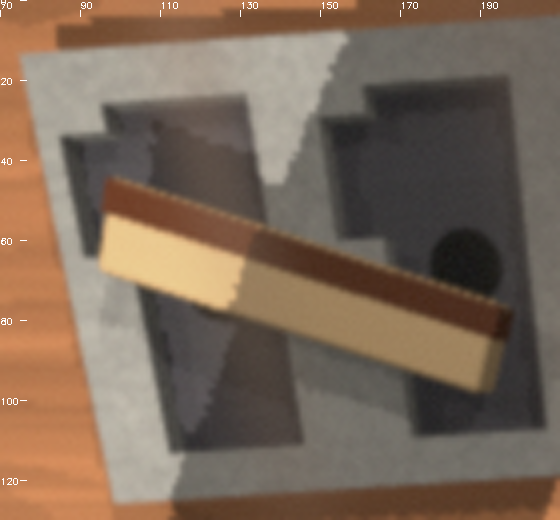

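View pics/c3.png

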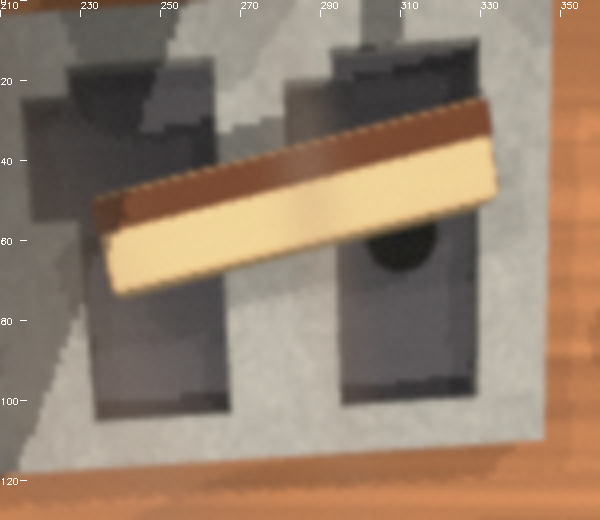

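```bash
cat >> h.py <<'E'
from scipy.optimize import least_squares
def fit(c,loc,px,z,x0):
    loc=np.array(loc,float);px=np.array(px,float)
    def f(p):
        ca,sa=np.cos(p[2]),np.sin(p[2]); P=np.c_[p[0]*100+loc[:,0]*ca-loc[:,1]*sa,p[1]*100+loc[:,0]*sa+loc[:,1]*ca,np.full(len(loc),z)]
        return (proj(c,P)-px).ravel()
    r=least_squares(f,[x0[0]/100,x0[1]/100,np.radians(x0[2])],loss='soft_l1'); p=r.x
    print('x %.1f y %.1f yaw %.2f'%(p[0]*100,p[1]*100,np.degrees(p[2])),'res',r.fun.reshape(-1,2).round(1).tolist()); return p[0]*100,p[1]*100,np.degrees(p[2])
BL=[[50,20],[50,-20],[-50,-20],[-50,20]]
OC=[[60,14],[60,-14],[-60,-14],[-60,14]]
E
python3 - <<'E'
from h import *
c=load('w1')
print('dark');fit(c,BL,[(221,157.4),(243.6,170.4),(211.4,225.8),(188.6,213)],32,(470,-50,-20))
print('pale');fit(c,BL,[(304.4,173.6),(328,184.6),(297.6,241.6),(275.2,232.4)],32,(450,-180,-20))
n=[];px=[]
for y,(a,b,d) in zip([123,41,-41,-123],[[(131.7,23.7),(145.5,110.7),(112.5,113)],[(197,19.2),(206.5,106.7),(173.2,109)],[(263.2,14.5),(267.5,102.5),(233.7,105)],[(329.5,10),(328.7,98.7),(295.5,101.2)]]):
    n+=[[53,y-23],[-53,y-23],[-53,y+23]]; px+=[a,b,d]
n+=[[68,168],[-68,168],[-68,-168]];px+=[(75,14.5),(98,125.8),(346.2,110)]
print('nest');fit(c,n,px,24,(600,-60,5))
# offcut corner order +x toward right(-y): local
print('A');fit(c,[[-60,14],[60,14],[60,-14],[-60,-14]],[(97,44.5),(198,77.5),(192,96),(94.5,65.5)],48,(620,20,-90))
print('B');fit(c,[[-60,14],[60,14],[60,-14],[-60,-14]],[(233.2,49.5),(331.7,24.5),(334.2,47),(239.5,71.7)],48,(620,-120,-80))
for u,v in [(384,178),(513,185),(512,275),(372,262)]: print(ray(c,u,v,60).round(0))
E
```

```text
dark
x 470.0 y -58.3 yaw -31.04 res [[-0.2, -1.9], [2.2, -0.2], [0.1, 1.0], [-1.2, 0.7]]
pale
x 445.1 y -180.7 yaw -24.05 res [[-0.3, -0.6], [1.3, -0.3], [0.3, 1.1], [-1.4, 0.3]]
nest
x 641.0 y -63.8 yaw 3.79 res [[-0.1, -0.5], [0.6, 0.5], [-0.2, 0.4], [0.1, -0.6], [0.2, 0.5], [-0.5, 0.5], [-0.0, -0.6], [0.3, 0.7], [-0.2, 0.5], [0.3, -0.8], [0.6, 0.5], [-0.7, 0.3], [-0.3, -1.0], [0.6, 0.0], [-0.5, -0.2]]
A
x 630.2 y 19.2 yaw -106.63 res [[1.5, -1.2], [-1.6, -3.1], [-0.8, 1.2], [0.7, 1.9]]
B
x 655.8 y -149.4 yaw -76.32 res [[-0.3, -0.7], [0.0, -1.8], [1.4, 1.1], [-0.7, 1.4]]
[ 499. -284.   60.]
[ 490. -456.   60.]
[ 354. -488.   60.]
[ 375. -282.   60.]
```

```bash
python3 - <<'E'
from h import *
st();go([630,19,150],73.4)
c=load('top0')
for u,v in [(336,207),(391.5,204),(396,244),(338,246)]: print(ray(c,u,v,60).round(0))
for u,v,z in [(287,138,0),(210,135,10),(343,150,0),(185,261,30)]: print(ray(c,u,v,z).round(0))
E
```

```text
t 2.3 p [ 522.4 -120.7  331.1] yaw -0.07 z [-0.001 -0.    -1.   ] F [-0.4 -0.3 -0.1] open 85.2
ROT 19 rows: 0 0 0 0 0 -0.967  (yaw -0.07->73.40)
MOVE 7 rows: 0.157 0.060 0.172 0 0 0   (tot mm [164.6  63.2 181.1])
[ 484. -298.   60.]
[ 474. -480.   60.]
[ 344. -472.   60.]
[ 358. -286.   60.]
[ 755. -175.    0.]
[793.  93.  10.]
[ 690. -364.    0.]
[366. 212.  30.]
```

Emit:
play_rows(
  plan="0 0 0 0 0 -0.965;0 0 0 0 0 -0.965;0 0 0 0 0 -0.965;0 0 0 0 0 -0.965;0 0 0 0 0 -0.965;0 0 0 0 0 -0.965;0 0 0 0 0 -0.965;0 0 0 0 0 -0.965;0 0 0 0 0 -0.965;0 0 0 0 0 -0.965;0 0 0 0 0 -0.965;0 0 0 0 0 -0.965;0 0 0 0 0 -0.965;0 0 0 0 0 -0.965;0 0 0 0 0 -0.965;0 0 0 0 0 -0.965;0 0 0 0 0 -0.965;0 0 0 0 0 -0.965;0 0 0 0 0 -0.965",
)

```text
time: 3.88
position: [522.3, -121.5, 331.2]
ee_rot: [-0.0, 0.802, 0.597, -0.0]
contact_force: [0.5, 0.2, 0.1]
opening: 85.5
```

Emit:
play_rows(
  plan="0.157 0.06 0.172 0 0 0;0.157 0.06 0.172 0 0 0;0.157 0.06 0.172 0 0 0;0.157 0.06 0.172 0 0 0;0.157 0.06 0.172 0 0 0;0.157 0.06 0.172 0 0 0;0.157 0.06 0.172 0 0 0;0 0 0 0 0 0;0 0 0 0 0 0",
)

```text
time: 4.63
position: [629.3, 19.3, 147.9]
ee_rot: [-0.002, 0.802, 0.597, -0.002]
contact_force: [0.1, -0.2, 0.6]
opening: 85.1
```

```bash
python3 - <<'E'
from h import *
st(); c=snap('wrist','w2'); st(); print(proj(c,[[630,19,48],[630,19,24]]))
E
```

```text
t 4.63 p [629.3  19.3 147.9] yaw 73.31 z [-0.005  0.    -1.   ] F [ 0.1 -0.2  0.6] open 85.1
t 4.68 p [630.3  18.7 150.2] yaw 73.27 z [-0.001 -0.    -1.   ] F [0.6 0.3 0.4] open 85.2
[[259.98000401 201.67147948]
 [260.02687313 192.43153887]]
```

View pics/w2.png

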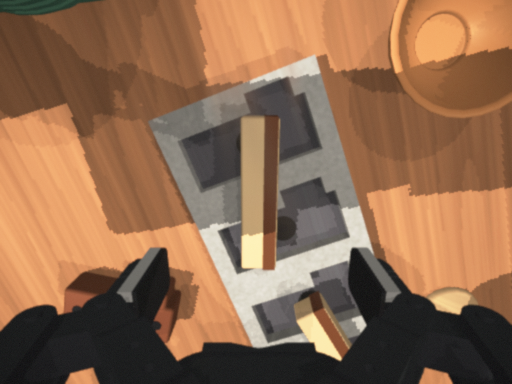

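Emit:
play_rows(
  plan="0.02 0 0.17 0 0 0;0.02 0 0.17 0 0 0;0 0 0.17 0 0 0;0 0 0.1 0 0 0;0 0 0.06 0 0 0;0 0 0 0 0 0;0 0 0 0 0 0",
)

```text
time: 5.27
position: [632.9, 25.0, 51.5]
ee_rot: [0.001, 0.802, 0.597, 0.001]
contact_force: [1.1, -0.1, -0.1]
opening: 85.3
```

Emit:
play_rows(
  plan="0 0 0 0 0 0;0 0 0 0 0 0;0 0 0 0 0 0;0 0 0 0 0 0;0 0 0 0 0 0;0 0 0 0 0 0;0 0 0 0 0 0;0 0 0 0 0 0",
  claw=-1,
)

```text
time: 5.93
position: [632.9, 25.8, 51.1]
ee_rot: [0.001, 0.802, 0.597, 0.001]
contact_force: [0.2, 0.7, 4.1]
opening: 26.8
```

Emit:
play_rows(
  plan="0 0 -0.05 0 0 0;0 0 -0.1 0 0 0;0 0 -0.2 0 0 0;0 0 -0.2 0 0 0;0 0 -0.2 0 0 0;0 0 0 0 0 0",
)

```text
time: 6.43
position: [636.1, 25.5, 171.7]
ee_rot: [0.005, 0.802, 0.597, 0.005]
contact_force: [1.7, -0.5, 1.0]
opening: 27.2
```

```bash
python3 - <<'E'
from h import *
st(); snap('wrist','w3'); go([416,-384,165],92)
E
```

```text
t 6.43 p [636.1  25.5 171.7] yaw 73.34 z [ 0.013 -0.002 -1.   ] F [ 1.7 -0.5  1. ] open 27.2
ROT 5 rows: 0 0 0 0 0 -0.933  (yaw 73.34->92.00)
MOVE 13 rows: -0.206 -0.119 0.002 0 0 0   (tot mm [-401.6 -233.     3.7])
```

View pics/w3.png

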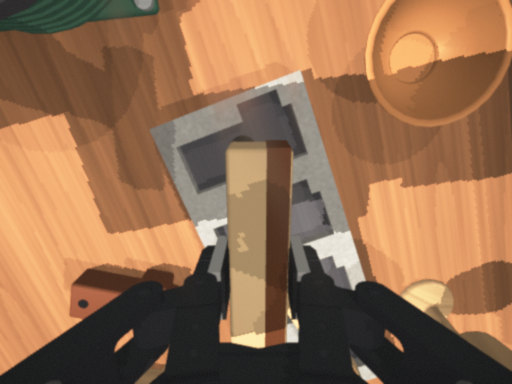

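Emit:
play_rows(
  plan="0 0 0 0 0 -0.93;0 0 0 0 0 -0.93;0 0 0 0 0 -0.93;0 0 0 0 0 -0.93;0 0 0 0 0 -0.93;-0.1 -0.06 0 0 0 0;-0.206 -0.119 0 0 0 0;-0.206 -0.119 0 0 0 0;-0.206 -0.119 0 0 0 0;-0.206 -0.119 0 0 0 0;-0.206 -0.119 0 0 0 0",
)

```text
time: 7.4
position: [537.8, -147.6, 161.7]
ee_rot: [-0.001, 0.695, 0.719, -0.0]
contact_force: [0.2, 0.3, 0.4]
opening: 26.7
```

Emit:
play_rows(
  plan="-0.206 -0.119 0 0 0 0;-0.206 -0.119 0 0 0 0;-0.206 -0.119 0 0 0 0;-0.206 -0.119 0 0 0 0;-0.206 -0.119 0 0 0 0;-0.206 -0.119 0 0 0 0;-0.206 -0.119 0 0 0 0;-0.1 -0.06 0 0 0 0;0 0 0 0 0 0;0 0 0 0 0 0",
)

```text
time: 8.23
position: [412.6, -382.6, 161.7]
ee_rot: [-0.001, 0.696, 0.718, 0.0]
contact_force: [0.5, 0.8, 0.0]
opening: 26.8
```

```bash
python3 - <<'E'
from h import *
st(); snap('wrist','w4'); go([416,-384,65])
E
```

```text
t 8.23 p [ 412.6 -382.6  161.7] yaw 91.79 z [-0.001  0.002 -1.   ] F [0.5 0.8 0. ] open 26.8
MOVE 3 rows: -0.005 0.006 0.215 0 0 0   (tot mm [-2.3  2.8 96.8])
```

View pics/w4.png

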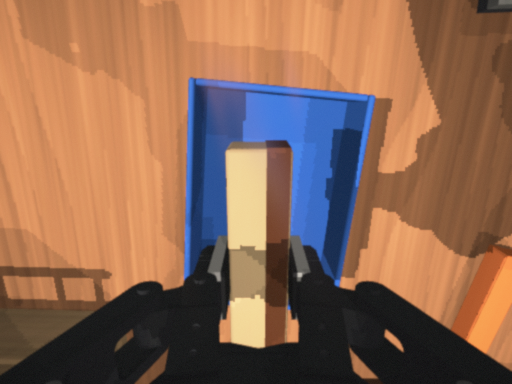

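Emit:
play_rows(
  plan="0 0.05 0.1 0 0 0;0 0.05 0.2 0 0 0;0 0 0.2 0 0 0;0 0 0.15 0 0 0;0 0 0.03 0 0 0;0 0 0 0 0 0",
)

```text
time: 8.78
position: [428.1, -379.3, 58.4]
ee_rot: [-0.003, 0.694, 0.72, 0.0]
contact_force: [-0.1, 1.2, -0.6]
opening: 26.7
```

Emit:
play_rows(
  plan="0 0 0 0 0 0;0 0 0 0 0 0;0 0 0 0 0 0;0 0 0 0 0 0;0 0 0 0 0 0",
  claw=0,
)

```text
time: 9.2
position: [429.1, -382.7, 62.1]
ee_rot: [0.001, 0.695, 0.719, -0.0]
contact_force: [-0.4, 0.1, 0.1]
opening: 42.9
```

Emit:
play_rows(
  plan="0 0 -0.1 0 0 0;0 0 -0.2 0 0 0;0 0 -0.25 0 0 0;0 0 -0.25 0 0 0",
)

```text
time: 9.53
position: [428.0, -381.5, 181.5]
ee_rot: [-0.001, 0.695, 0.719, 0.0]
contact_force: [0.2, -0.8, 0.3]
opening: 42.6
```

```bash
python3 - <<'E'
from h import *
st(); go([656,-149,170],103.7); snap('top','t2')
E
```

```text
t 9.53 p [ 428.  -381.5  181.5] yaw 91.92 z [-0.001  0.002 -1.   ] F [ 0.2 -0.8  0.3] open 42.6
ROT 4 rows: 0 0 0 0 0 -0.736  (yaw 91.92->103.70)
MOVE 9 rows: 0.127 0.205 0.009 0 0 0   (tot mm [171.9 276.6  11.5])
```

View pics/t2.png

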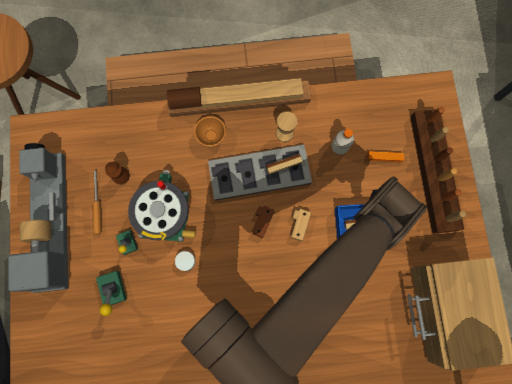

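Emit:
play_rows(
  plan="0 0 0 0 0 -0.736;0 0 0 0 0 -0.736;0 0 0 0 0 -0.736;0 0 0 0 0 -0.736;0.127 0.205 0.01 0 0 0;0.127 0.205 0.01 0 0 0;0.127 0.205 0.01 0 0 0;0.127 0.205 0.01 0 0 0;0.127 0.205 0.01 0 0 0;0.127 0.205 0.01 0 0 0;0.127 0.205 0.01 0 0 0;0.127 0.205 0.01 0 0 0;0.127 0.205 0.01 0 0 0;0 0 0 0 0 0;0 0 0 0 0 0",
  claw=0.7,
)

```text
time: 10.83
position: [657.7, -148.4, 167.1]
ee_rot: [0.0, 0.616, 0.787, -0.0]
contact_force: [-0.7, -1.2, -0.5]
opening: 72.7
```

```bash
python3 - <<'E'
from h import *
st(); c=snap('wrist','w5'); st(); print(proj(c,[[656,-149,48]]), proj(c,[list(pose()[0][:2])+[48]]))
E
```

```text
t 10.83 p [ 657.7 -148.4  167.1] yaw 103.88 z [ 0. -0. -1.] F [-0.7 -1.2 -0.5] open 72.7
t 10.88 p [ 657.  -149.5  167.1] yaw 103.79 z [-0. -0. -1.] F [-0.8  0.7  0.2] open 72.6
[[256.57684711 194.37398388]] [[257.55034243 195.25438135]]
```

View pics/w5.png

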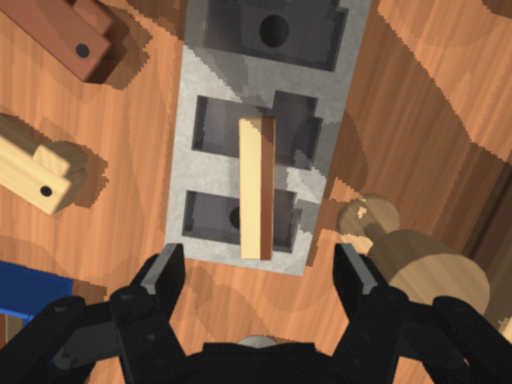

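Emit:
play_rows(
  plan="0 0 0.1 0 0 0;0 0 0.2 0 0 0;0 0 0.2 0 0 0;0 0 0.15 0 0 0;0 0 0.1 0 0 0;0 0 0.03 0 0 0;0 0 0 0 0 0",
  claw=0.3,
)

```text
time: 11.47
position: [655.3, -150.5, 48.3]
ee_rot: [-0.002, 0.618, 0.786, -0.001]
contact_force: [0.7, 0.4, -0.2]
opening: 55.0
```

Emit:
play_rows(
  plan="0 0 0 0 0 0;0 0 0 0 0 0;0 0 0 0 0 0;0 0 0 0 0 0;0 0 0 0 0 0;0 0 0 0 0 0",
  claw=-1,
)

```text
time: 11.97
position: [658.5, -150.6, 52.8]
ee_rot: [0.002, 0.618, 0.786, 0.0]
contact_force: [-0.3, -0.5, 5.9]
opening: 26.7
```

Emit:
play_rows(
  plan="0 0 -0.05 0 0 0;0 0 -0.1 0 0 0;0 0 -0.2 0 0 0;0 0 -0.2 0 0 0;0 0 -0.2 0 0 0;0 0 0 0 0 0",
)

```text
time: 12.47
position: [660.6, -151.1, 172.2]
ee_rot: [0.007, 0.618, 0.787, 0.002]
contact_force: [1.2, -0.4, 1.9]
opening: 26.5
```

```bash
python3 - <<'E'
from h import *
st(); go([416,-384,168],92)
E
```

```text
t 12.47 p [ 660.6 -151.1  172.2] yaw 103.72 z [ 0.013 -0.005 -1.   ] F [ 1.2 -0.4  1.9] open 26.5
ROT 4 rows: 0 0 0 0 0 0.733  (yaw 103.72->92.00)
MOVE 9 rows: -0.166 -0.187 0.003 0 0 0   (tot mm [-224.2 -252.6    4.2])
```

Emit:
play_rows(
  plan="0 0 0 0 0 0.733;0 0 0 0 0 0.733;0 0 0 0 0 0.733;0 0 0 0 0 0.733;-0.08 -0.1 0 0 0 0;-0.166 -0.187 0 0 0 0;-0.166 -0.187 0 0 0 0;-0.166 -0.187 0 0 0 0;-0.166 -0.187 0 0 0 0;-0.166 -0.187 0 0 0 0;-0.166 -0.187 0 0 0 0;-0.166 -0.187 0 0 0 0;-0.166 -0.187 0 0 0 0;-0.08 -0.09 0 0 0 0;0 0 0 0 0 0;0 0 0 0 0 0",
)

```text
time: 13.8
position: [411.2, -382.1, 163.0]
ee_rot: [0.0, 0.696, 0.718, 0.0]
contact_force: [0.4, -1.3, -0.5]
opening: 26.8
```

```bash
python3 - <<'E'
from h import *
st(); snap('wrist','w6'); 
E
```

```text
t 13.8 p [ 411.2 -382.1  163. ] yaw 91.84 z [ 0.  0. -1.] F [ 0.4 -1.3 -0.5] open 26.8
```

View pics/w6.png

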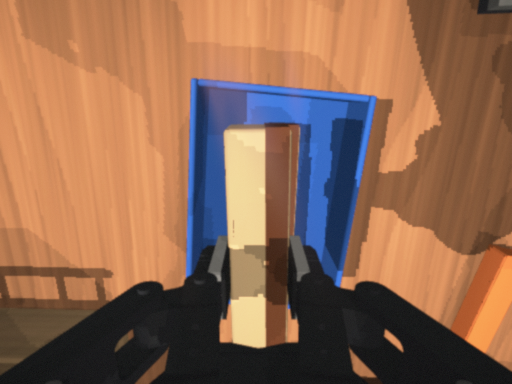

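Emit:
play_rows(
  plan="0 -0.02 0.1 0 0 0;0 -0.02 0.2 0 0 0;0 0 0.2 0 0 0;0 0 0.1 0 0 0;0 0 0.03 0 0 0;0 0 0 0 0 0",
)

```text
time: 14.35
position: [406.1, -380.0, 66.7]
ee_rot: [-0.002, 0.694, 0.72, 0.0]
contact_force: [0.5, 0.0, -0.5]
opening: 26.5
```

Emit:
play_rows(
  plan="0 0 0 0 0 0;0 0 0 0 0 0;0 0 0 0 0 0;0 0 0 0 0 0;0 0 0 0 0 0",
  claw=0,
)

```text
time: 14.77
position: [406.2, -382.5, 69.3]
ee_rot: [0.001, 0.695, 0.719, -0.0]
contact_force: [-0.4, 0.6, 0.2]
opening: 42.6
```

Emit:
play_rows(
  plan="0 0 -0.1 0 0 0;0 0 -0.2 0 0 0;0 0 -0.25 0 0 0;0 0 -0.25 0 0 0;0 0 0 0 0 0",
)

```text
time: 15.18
position: [408.7, -385.9, 198.0]
ee_rot: [0.008, 0.695, 0.719, -0.001]
contact_force: [0.7, -0.9, 0.6]
opening: 42.6
```

```bash
python3 - <<'E'
from h import *
st(); snap('wrist','w7'); go([445,-181,170],-24)
E
```

```text
t 15.18 p [ 408.7 -385.9  198. ] yaw 91.98 z [ 0.01  -0.013 -1.   ] F [ 0.7 -0.9  0.6] open 42.6
ROT 30 rows: 0 0 0 0 0 0.966  (yaw 91.98->-24.00)
MOVE 6 rows: -0.054 -0.224 0.027 0 0 0   (tot mm [ -48.8 -201.2   24.5])
```

View pics/w7.png

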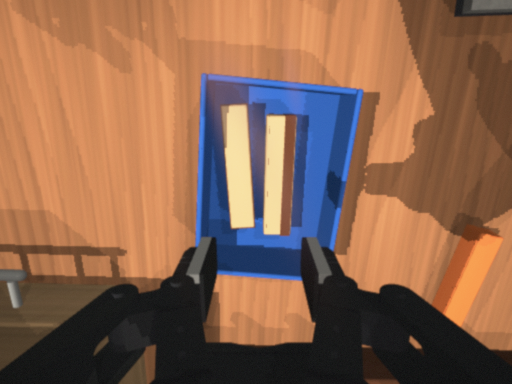

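```bash
python3 - <<'E'
from h import *
st(); a=np.radians(-24.05); t=np.array([445.1,-180.7])-12*np.array([np.cos(a),np.sin(a)]); print(t); go([t[0],t[1],160],156)
E
```

```text
t 15.23 p [ 407.8 -384.7  194.5] yaw 91.98 z [ 0.007 -0.01  -1.   ] F [ 0.3 -0.7 -0.3] open 42.2
[ 434.14171802 -175.80959552]
ROT 17 rows: 0 0 0 0 0 -0.942  (yaw 91.98->156.00)
MOVE 6 rows: 0.068 0.224 0.038 0 0 0   (tot mm [ 60.9 201.5  34.5])
```

Emit:
play_rows(
  plan="0 0 0 0 0 -0.94;0 0 0 0 0 -0.94;0 0 0 0 0 -0.94;0 0 0 0 0 -0.94;0 0 0 0 0 -0.94;0 0 0 0 0 -0.94;0 0 0 0 0 -0.94;0 0 0 0 0 -0.94;0 0 0 0 0 -0.94;0 0 0 0 0 -0.94;0 0 0 0 0 -0.94;0 0 0 0 0 -0.94;0 0 0 0 0 -0.94;0 0 0 0 0 -0.94;0 0 0 0 0 -0.94;0 0 0 0 0 -0.94;0 0 0 0 0 -0.94",
  claw=1,
)

```text
time: 16.65
position: [405.2, -381.4, 186.8]
ee_rot: [-0.001, 0.207, 0.978, 0.001]
contact_force: [0.2, 0.6, 0.2]
opening: 85.4
```

Emit:
play_rows(
  plan="0.068 0.224 0.03 0 0 0;0.068 0.224 0.03 0 0 0;0.068 0.224 0.03 0 0 0;0.068 0.224 0.03 0 0 0;0.068 0.224 0.03 0 0 0;0.068 0.224 0.03 0 0 0;0 0 0 0 0 0;0 0 0 0 0 0;0 0 0 0 0 0",
)

```text
time: 17.4
position: [432.1, -172.9, 160.8]
ee_rot: [-0.0, 0.208, 0.978, -0.0]
contact_force: [0.0, -0.9, -1.0]
opening: 85.3
```

```bash
python3 - <<'E'
from h import *
st(); c=snap('wrist','w8'); st(); print(proj(c,[[445,-181,32],[434,-176,32]]))
E
```

```text
t 17.4 p [ 432.1 -172.9  160.8] yaw 155.93 z [-0.001 -0.    -1.   ] F [ 0.  -0.9 -1. ] open 85.3
t 17.45 p [ 432.2 -173.6  161.1] yaw 155.87 z [-0. -0. -1.] F [-0.5 -0.6  1. ] open 85.4
[[256.92631264 208.13690506]
 [256.99218517 194.75043805]]
```

View pics/w8.png

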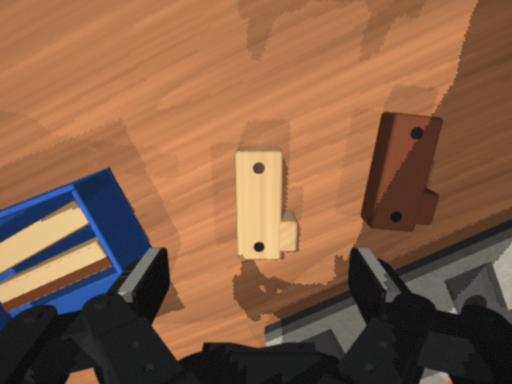

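```bash
python3 - <<'E'
from h import *
crop('w8',220,135,310,275,4,'c4')
E
```

```text
(no output)
```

View pics/c4.png

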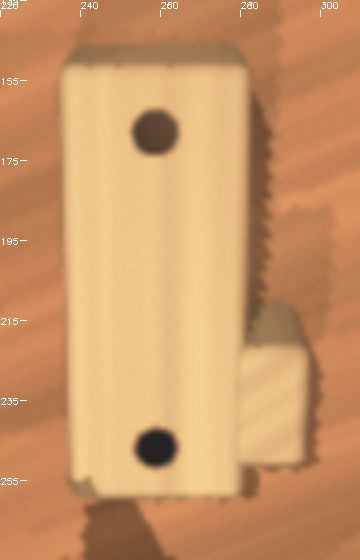

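```bash
python3 - <<'E'
from h import *
c=load('w8'); x,y,a=fit(c,[[-50,-20],[-50,20],[50,20],[50,-20]],[(236.2,152),(282,151.5),(280,259),(238,259)],32,(445,-181,-24))
r=np.radians(a); t=[x-12*np.cos(r),y-12*np.sin(r),30]; print(t); st(); go(t,a+180)
E
```

```text
x 446.2 y -179.6 yaw -24.01 res [[-1.8, -1.1], [1.5, -0.6], [1.0, 1.4], [-0.9, 1.5]]
[np.float64(435.23529085382944), np.float64(-174.6851196352615), 30]
t 17.45 p [ 432.2 -173.6  161.1] yaw 155.87 z [-0. -0. -1.] F [-0.5 -0.6  1. ] open 85.4
MOVE 4 rows: -0.005 0.000 0.218 0 0 0   (tot mm [ -3.2   0.2 131.1])
```

Emit:
play_rows(
  plan="-0.01 0 0.1 0 0 0;-0.01 0 0.2 0 0 0;0 0 0.2 0 0 0;0 0 0.15 0 0 0;0 0 0.12 0 0 0;0 0 0.05 0 0 0;0 0 0 0 0 0",
)

```text
time: 18.03
position: [433.7, -174.5, 36.4]
ee_rot: [-0.002, 0.21, 0.978, 0.001]
contact_force: [0.6, 0.1, 0.4]
opening: 85.4
```

Emit:
play_rows(
  plan="0 0 0 0 0 0;0 0 0 0 0 0;0 0 0 0 0 0;0 0 0 0 0 0;0 0 0 0 0 0;0 0 0 0 0 0;0 0 0 0 0 0;0 0 0 0 0 0",
  claw=-1,
)

```text
time: 18.7
position: [436.2, -175.0, 39.9]
ee_rot: [0.001, 0.209, 0.978, -0.001]
contact_force: [-1.0, -0.0, 6.1]
opening: 38.4
```

Emit:
play_rows(
  plan="0 0 -0.05 0 0 0;0 0 -0.1 0 0 0;0 0 -0.15 0 0 0;0 0 -0.15 0 0 0;0 0 -0.1 0 0 0;0 0 -0.05 0 0 0;0 0 0 0 0 0;0 0 0 0 0 0",
)

```text
time: 19.37
position: [434.6, -173.9, 127.9]
ee_rot: [-0.0, 0.209, 0.978, 0.0]
contact_force: [-0.4, -0.7, -2.0]
opening: 38.3
```

```bash
python3 - <<'E'
from h import *
st(); c=snap('wrist','w9'); st()
E
```

```text
t 19.37 p [ 434.6 -173.9  127.9] yaw 155.9 z [-0.  0. -1.] F [-0.4 -0.7 -2. ] open 38.3
t 19.42 p [ 434.2 -173.6  127.1] yaw 155.91 z [-0.002  0.001 -1.   ] F [-0.2 -0.1 -2.7] open 38.5
```

View pics/w9.png

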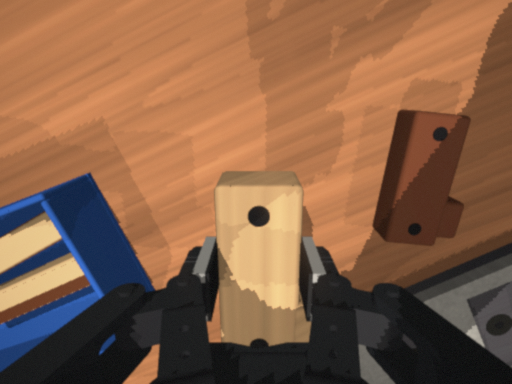

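```bash
python3 - <<'E'
from h import *
c=load('w9'); p=np.array([434.4,-173.8,127.3]); a=np.radians(155.9); X=np.array([np.cos(a),np.sin(a)]);Y=np.array([np.sin(a),-np.cos(a)])
for u,v in [(258.5,187),(216,187),(301,187),(258.5,216)]:
    d=ray(c,u,v,p[2]-6.5)[:2]-p[:2]; print(d@X,d@Y)
def nest(x,y):
    r=np.radians(3.79); return np.array([641+x*np.cos(r)-y*np.sin(r),-63.8+x*np.sin(r)+y*np.cos(r)])
t=nest(-12.5,-41); print(t); go([t[0],t[1],127],183.79)
E
```

```text
37.96343616092035 -0.5417923725228788
37.96619784762178 -18.939440304104682
37.96067500513407 17.852318738925877
24.538499252275358 -0.5462868943917536
[ 631.23742701 -105.5365807 ]
ROT 8 rows: 0 0 0 0 0 -0.871  (yaw 155.91->183.79)
MOVE 6 rows: -0.223 0.061 0.000 0 0 0   (tot mm [-2.011e+02  5.490e+01  1.000e-01])
```

Emit:
play_rows(
  plan="0 0 0 0 0 -0.87;0 0 0 0 0 -0.87;0 0 0 0 0 -0.87;0 0 0 0 0 -0.87;0 0 0 0 0 -0.87;0 0 0 0 0 -0.87;0 0 0 0 0 -0.87;0 0 0 0 0 -0.87;-0.15 0.041 0 0 0 0;-0.223 0.061 0 0 0 0;-0.223 0.061 0 0 0 0;-0.223 0.061 0 0 0 0;-0.223 0.061 0 0 0 0;-0.2 0.055 0 0 0 0;-0.093 0.026 0 0 0 0;0 0 0 0 0 0;0 0 0 0 0 0;0 0 0 0 0 0",
)

```text
time: 20.92
position: [629.6, -106.2, 126.3]
ee_rot: [-0.002, -0.033, 0.999, 0.001]
contact_force: [-0.7, 0.4, -1.5]
opening: 38.7
```

```bash
python3 - <<'E'
from h import *
st(); c=snap('wrist','w10'); st()
E
```

```text
t 20.92 p [ 629.6 -106.2  126.3] yaw -176.27 z [-0.004  0.001 -1.   ] F [-0.7  0.4 -1.5] open 38.7
t 20.97 p [ 629.6 -106.4  126.8] yaw -176.29 z [-0.003  0.001 -1.   ] F [ 0.1 -0.4 -2. ] open 38.7
```

View pics/w10.png

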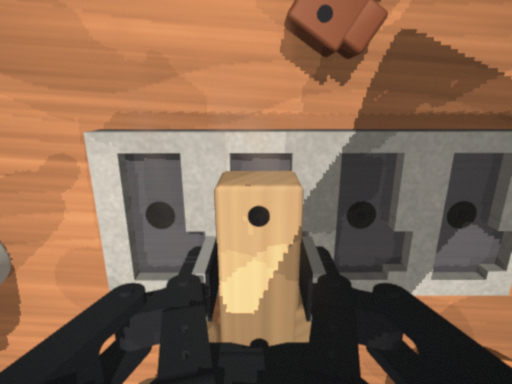

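```bash
python3 - <<'E'
from h import *
crop('w10',80,120,240,300,3,'c5'); crop('w10',330,120,512,300,3,'c6')
c=load('w10'); print(proj(c,[[470,-58.3,32]]))
E
```

```text
[[357.2447503 -43.1154665]]
```

View pics/c5.png

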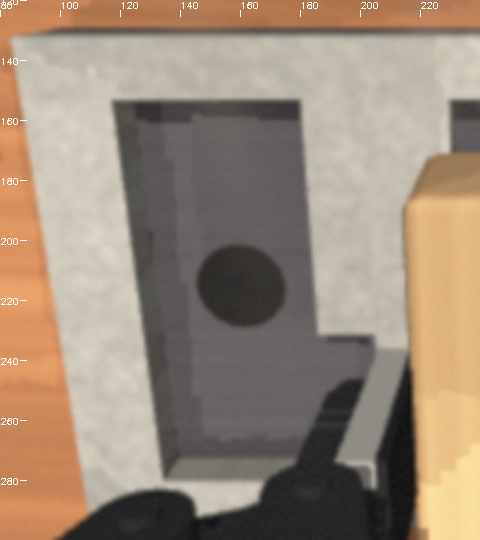

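View pics/c6.png

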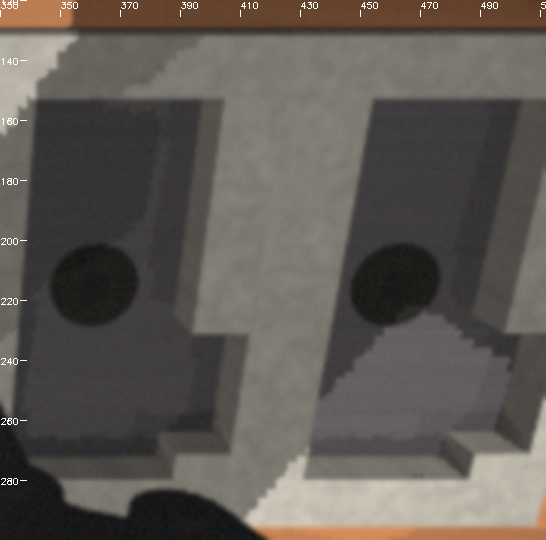

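```bash
python3 - <<'E'
from h import *
c=load('w10')
L=[(-68,-168),(-53,-146),(-53,-100),(53,-146),(9,-100),(9,-85),(-53,-64),(-53,18),(-53,64),(9,64),(9,79),(53,64),(45,79),(-53,100),(53,100),(53,146)]
P=[(84,132.3),(117.3,153.7),(180,153.7),(135,280),(186,231.7),(205,231.7),(230,153.7),(342,153.3),(404.7,153.3),(394.3,231.7),(412.7,231.7),(388.3,279.3),(407.7,271.7),(454.3,153.3),(431.7,279.3),(486,279.3)]
n=fit(c,L,P,24,(641,-64,3.8))
p=np.array([629.6,-106.3,126.8]); a=np.radians(183.72); X=np.array([np.cos(a),np.sin(a)]);Y=np.array([np.sin(a),-np.cos(a)])
for u,v in [(258.5,187),(216,187),(301,187),(258.5,216)]:
    d=ray(c,u,v,p[2]-6.5)[:2]-p[:2]; print(d@X,d@Y)
r=np.radians(n[2]); t=[n[0]-11.5*np.cos(r)+41*np.sin(r),n[1]-11.5*np.sin(r)-41*np.cos(r)]; print(t); go([t[0],t[1],60],n[2]+180)
E
```

```text
x 642.2 y -62.8 yaw 3.83 res [[0.0, 0.6], [0.2, -0.1], [0.5, -0.2], [-0.3, 0.7], [0.4, -0.0], [0.4, -0.1], [-0.2, -0.3], [-0.0, -0.2], [0.2, -0.3], [-0.1, -0.5], [0.6, -0.5], [-0.7, 0.8], [-0.7, -0.2], [-0.2, -0.4], [-0.8, 0.7], [0.3, 0.5]]
38.78289790479782 -0.5623514233580141
38.79127737772998 -18.813882626678804
38.77451604407109 17.69438069255355
25.479928988227066 -0.5647265314867108
[np.float64(633.476082424111), np.float64(-104.43386821357097)]
MOVE 2 rows: -0.013 0.006 0.223 0 0 0   (tot mm [-4.   1.7 66.8])
```

Emit:
play_rows(
  plan="-0.012 0.005 0.1 0 0 0;-0.012 0.005 0.15 0 0 0;0 0 0.1 0 0 0;0 0 0.05 0 0 0;0 0 0.02 0 0 0;0 0 0 0 0 0;0 0 0 0 0 0",
)

```text
time: 21.55
position: [635.1, -104.8, 65.7]
ee_rot: [0.0, -0.033, 0.999, -0.0]
contact_force: [-0.2, -0.6, -0.4]
opening: 38.1
```

Emit:
play_rows(
  plan="0 0 0.014 0 0 0;0 0 0.014 0 0 0;0 0 0 0 0 0;0 0 0 0 0 0",
)

```text
time: 21.88
position: [634.9, -104.6, 61.3]
ee_rot: [0.0, -0.033, 0.999, -0.0]
contact_force: [-0.1, -0.0, -0.9]
opening: 38.6
```

Emit:
play_rows(
  plan="0 0 0.014 0 0 0;0 0 0.014 0 0 0;0 0 0 0 0 0;0 0 0 0 0 0",
)

```text
time: 22.22
position: [634.5, -104.5, 56.5]
ee_rot: [-0.0, -0.033, 0.999, 0.0]
contact_force: [-0.5, -0.3, -1.6]
opening: 38.4
```

Emit:
play_rows(
  plan="0 0 0.014 0 0 0;0 0 0.014 0 0 0;0 0 0.007 0 0 0;0 0 0 0 0 0;0 0 0 0 0 0",
)

```text
time: 22.63
position: [634.8, -104.7, 52.0]
ee_rot: [0.0, -0.033, 0.999, -0.0]
contact_force: [-2.1, 0.2, 1.7]
opening: 38.3
```

```bash
python3 - <<'E'
from h import *
st(); c=snap('wrist','w11'); c=snap('side','s11');crop('s11',190,160,350,280,5,'c7')
E
```

```text
t 22.63 p [ 634.8 -104.7   52. ] yaw -176.26 z [ 0. -0. -1.] F [-2.1  0.2  1.7] open 38.3
```

View pics/w11.png

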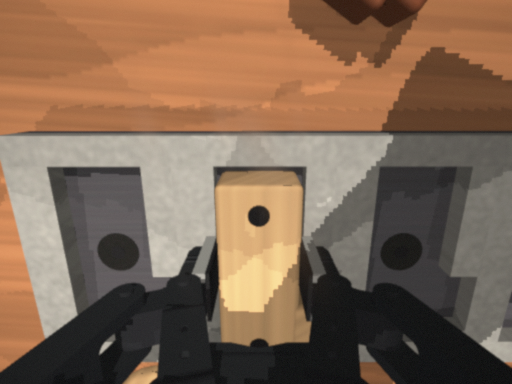

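View pics/c7.png

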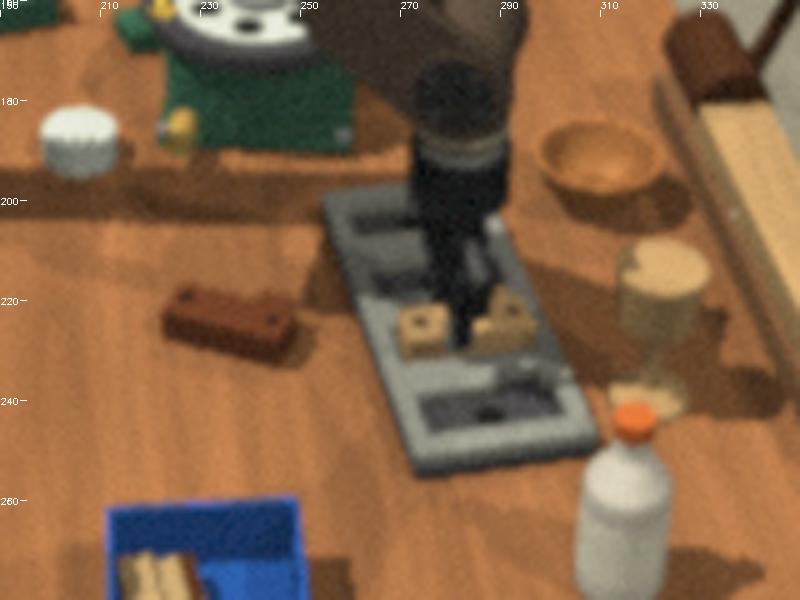

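Emit:
play_rows(
  plan="0 0 0 0 0 0;0 0 0 0 0 0;0 0 0 0 0 0;0 0 0 0 0 0;0 0 0 0 0 0;0 0 0 0 0 0",
  claw=0.4,
)

```text
time: 23.23
position: [634.7, -104.6, 51.5]
ee_rot: [0.0, -0.033, 0.999, -0.0]
contact_force: [0.2, 0.1, -0.3]
opening: 59.5
```

Emit:
play_rows(
  plan="0 0 -0.1 0 0 0;0 0 -0.2 0 0 0;0 0 -0.25 0 0 0;0 0 -0.2 0 0 0;0 0 0 0 0 0;0 0 0 0 0 0",
)

```text
time: 23.73
position: [636.6, -105.1, 168.7]
ee_rot: [0.004, -0.033, 0.999, -0.001]
contact_force: [-0.6, 0.6, 0.1]
opening: 59.9
```

```bash
python3 - <<'E'
from h import *
st(); c=snap('wrist','w12'); c=snap('top','t12'); crop('t12',190,130,310,250,5,'c8')
E
```

```text
t 23.73 p [ 636.6 -105.1  168.7] yaw -176.25 z [ 0.007 -0.002 -1.   ] F [-0.6  0.6  0.1] open 59.9
```

View pics/w12.png

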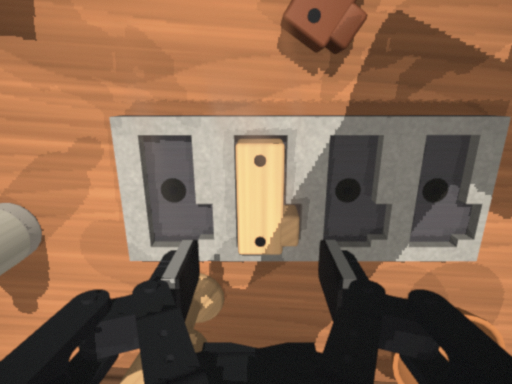

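View pics/c8.png

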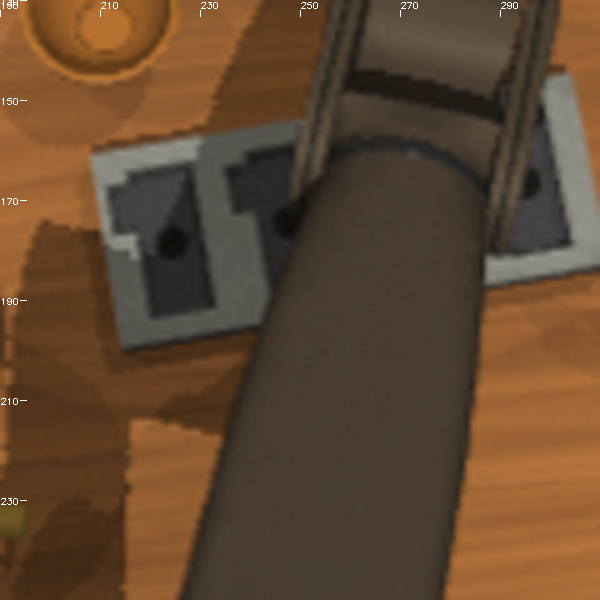

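```bash
python3 - <<'E'
from h import *
c=load('w12'); print(ray(c,315,15,32).round(), ray(c,322,51,32).round()); st()
go([490,-75,168],150)
E
```

```text
[501. -73.  32.] [524. -65.  32.]
t 23.83 p [ 634.2 -104.4  163.9] yaw -176.26 z [-0.001  0.    -1.   ] F [ 0.9 -0.6  0.1] open 59.9
ROT 9 rows: 0 0 0 0 0 0.937  (yaw -176.26->150.00)
MOVE 4 rows: 0.233 -0.078 -0.007 0 0 0   (tot mm [139.6 -46.7  -4.1])
```

```bash
python3 - <<'E'
from h import *
st()
go([460,-52,164],149)
E
```

```text
t 23.83 p [ 634.2 -104.4  163.9] yaw -176.26 z [-0.001  0.    -1.   ] F [ 0.9 -0.6  0.1] open 59.9
ROT 9 rows: 0 0 0 0 0 0.965  (yaw -176.26->149.00)
MOVE 5 rows: 0.235 -0.060 -0.000 0 0 0   (tot mm [ 1.763e+02 -4.480e+01 -1.000e-01])
```

Emit:
play_rows(
  plan="0 0 0 0 0 0.965;0 0 0 0 0 0.965;0 0 0 0 0 0.965;0 0 0 0 0 0.965;0 0 0 0 0 0.965;0 0 0 0 0 0.965;0 0 0 0 0 0.965;0 0 0 0 0 0.965;0 0 0 0 0 0.965;0.135 -0.035 0 0 0 0;0.235 -0.06 0 0 0 0;0.235 -0.06 0 0 0 0;0.235 -0.06 0 0 0 0;0.235 -0.06 0 0 0 0;0.1 -0.025 0 0 0 0;0 0 0 0 0 0;0 0 0 0 0 0",
  claw=1,
)

```text
time: 25.25
position: [459.4, -52.0, 162.8]
ee_rot: [-0.001, 0.267, 0.964, 0.0]
contact_force: [0.2, 0.6, 1.0]
opening: 85.3
```

```bash
python3 - <<'E'
from h import *
st(); c=snap('wrist','w13'); crop('w13',200,120,320,280,4,'c9')
E
```

```text
t 25.25 p [459.4 -52.  162.8] yaw 149.0 z [-0.002  0.001 -1.   ] F [0.2 0.6 1. ] open 85.3
```

View pics/c9.png

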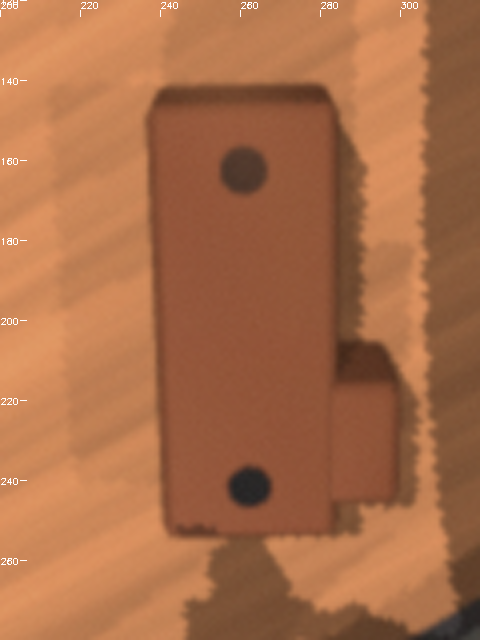

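```bash
python3 - <<'E'
from h import *
c=load('w13'); x,y,a=fit(c,[[-50,-20],[-50,20],[50,20],[50,-20]],[(237.5,145.7),(283.2,145.7),(283.7,253.7),(242,253.7)],32,(470,-58,-31))
r=np.radians(a); t=[x-11.5*np.cos(r),y-11.5*np.sin(r),38]; print(t); st(); go(t,a+180)
E
```

```text
x 469.8 y -55.8 yaw -29.87 res [[-1.3, -0.3], [2.0, -1.3], [0.9, 0.8], [-1.3, 1.5]]
[np.float64(459.78829171002894), np.float64(-50.050840940190156), 38]
t 25.3 p [460.5 -52.4 163.4] yaw 148.99 z [-0.001  0.    -1.   ] F [-0.4 -0.6 -0.2] open 85.2
ROT 1 rows: 0 0 0 0 0 -0.285  (yaw 148.99->150.13)
MOVE 4 rows: 0.003 0.003 0.209 0 0 0   (tot mm [  1.8   1.7 125.4])
```

Emit:
play_rows(
  plan="0.005 0.012 0.1 0 0 -0.28;0.005 0 0.2 0 0 0;0 0 0.2 0 0 0;0 0 0.15 0 0 0;0 0 0.13 0 0 0;0 0 0.05 0 0 0;0 0 0 0 0 0",
)

```text
time: 25.88
position: [459.3, -49.9, 37.2]
ee_rot: [-0.003, 0.258, 0.966, 0.0]
contact_force: [0.7, -0.2, -0.8]
opening: 85.4
```

Emit:
play_rows(
  plan="0 0 0 0 0 0;0 0 0 0 0 0;0 0 0 0 0 0;0 0 0 0 0 0;0 0 0 0 0 0;0 0 0 0 0 0;0 0 0 0 0 0;0 0 0 0 0 0",
  claw=-1,
)

```text
time: 26.55
position: [461.6, -50.6, 41.3]
ee_rot: [0.002, 0.258, 0.966, -0.0]
contact_force: [0.7, 0.2, 5.8]
opening: 38.4
```

Emit:
play_rows(
  plan="0 0 -0.05 0 0 0;0 0 -0.1 0 0 0;0 0 -0.15 0 0 0;0 0 -0.15 0 0 0;0 0 -0.1 0 0 0;0 0 -0.05 0 0 0;0 0 0 0 0 0;0 0 0 0 0 0",
)

```text
time: 27.22
position: [459.7, -49.9, 129.3]
ee_rot: [-0.0, 0.258, 0.966, 0.0]
contact_force: [-0.6, -0.2, -1.1]
opening: 38.3
```

```bash
python3 - <<'E'
from h import *
st(); c=snap('wrist','w14'); 
n=(642.2,-62.8,3.83);r=np.radians(n[2]); X,Y=-11.5,123
t=[n[0]+X*np.cos(r)-Y*np.sin(r),n[1]+X*np.sin(r)+Y*np.cos(r)]; print(t); go([t[0],t[1],127],n[2]+180)
E
```

```text
t 27.22 p [459.7 -49.9 129.3] yaw 150.12 z [-0.  0. -1.] F [-0.6 -0.2 -1.1] open 38.3
[np.float64(622.5097340613037), np.float64(59.15713766427701)]
ROT 9 rows: 0 0 0 0 0 -0.936  (yaw 150.12->183.83)
MOVE 6 rows: -0.189 0.109 0.002 0 0 0   (tot mm [-170.2   97.8    1.5])
```

View pics/w14.png

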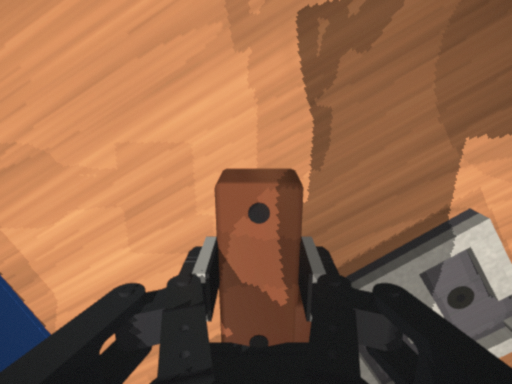

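Emit:
play_rows(
  plan="0 0 0 0 0 -0.936;0 0 0 0 0 -0.936;0 0 0 0 0 -0.936;0 0 0 0 0 -0.936;0 0 0 0 0 -0.936;0 0 0 0 0 -0.936;0 0 0 0 0 -0.936;0 0 0 0 0 -0.936;0 0 0 0 0 -0.936;-0.1 0.057 0 0 0 0;-0.19 0.109 0 0 0 0;-0.19 0.109 0 0 0 0;-0.19 0.109 0 0 0 0;-0.19 0.109 0 0 0 0;-0.19 0.109 0 0 0 0;-0.098 0.05 0 0 0 0;0 0 0 0 0 0;0 0 0 0 0 0;0 0 0 0 0 0",
)

```text
time: 28.85
position: [623.7, 58.7, 127.6]
ee_rot: [-0.002, -0.033, 0.999, 0.0]
contact_force: [-1.4, -0.1, -0.7]
opening: 38.2
```

```bash
python3 - <<'E'
from h import *
st(); c=snap('wrist','w15'); st(); go([624.5,59.3,60],183.83)
crop('w15',0,110,512,300,1,'x');crop('w15',20,130,240,290,3,'c10')
E
```

```text
t 28.85 p [623.7  58.7 127.6] yaw -176.19 z [-0.004 -0.    -1.   ] F [-1.4 -0.1 -0.7] open 38.2
t 28.9 p [623.8  58.5 128.1] yaw -176.21 z [-0.003 -0.    -1.   ] F [-1.  -0.5 -1.2] open 38.6
MOVE 2 rows: -0.003 0.003 0.227 0 0 0   (tot mm [-0.8  0.8 68.1])
```

View pics/w15.png

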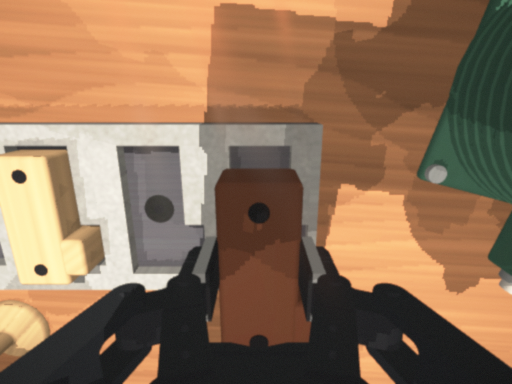

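Emit:
play_rows(
  plan="-0.003 0.008 0.1 0 0 0;0 0 0.15 0 0 0;0 0 0.1 0 0 0;0 0 0.05 0 0 0;0 0 0.025 0 0 0;0 0 0 0 0 0;0 0 0 0 0 0",
)

```text
time: 29.48
position: [626.1, 59.9, 66.7]
ee_rot: [0.001, -0.033, 0.999, -0.0]
contact_force: [-0.3, 0.4, -0.8]
opening: 38.7
```

Emit:
play_rows(
  plan="0 0 0.014 0 0 0;0 0 0.014 0 0 0;0 0 0 0 0 0;0 0 0 0 0 0",
)

```text
time: 29.82
position: [626.9, 60.0, 64.3]
ee_rot: [0.001, -0.033, 0.999, -0.0]
contact_force: [-3.2, -0.5, 6.5]
opening: 38.2
```

Emit:
play_rows(
  plan="0 0 0.014 0 0 0;0 0 0.014 0 0 0;0 0 0 0 0 0;0 0 0 0 0 0",
)

```text
time: 30.15
position: [627.9, 60.0, 61.5]
ee_rot: [0.002, -0.033, 0.999, -0.0]
contact_force: [-5.1, -0.5, 10.5]
opening: 38.4
```

Emit:
play_rows(
  plan="0 0 0.014 0 0 0;0 0 0.014 0 0 0;0 0 0.007 0 0 0;0 0 0 0 0 0",
)

```text
time: 30.48
position: [627.6, 59.8, 57.7]
ee_rot: [0.001, -0.034, 0.999, -0.001]
contact_force: [-11.0, -1.9, 19.4]
opening: 38.2
```

```bash
python3 - <<'E'
from h import *
st(); c=snap('wrist','w16')
E
```

```text
t 30.48 p [627.6  59.8  57.7] yaw -176.13 z [ 0.002 -0.001 -1.   ] F [-11.   -1.9  19.4] open 38.2
```

View pics/w16.png

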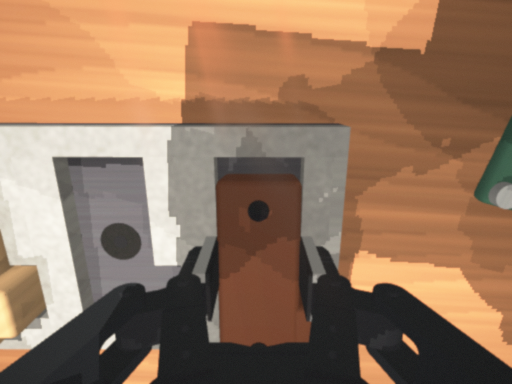

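Emit:
play_rows(
  plan="0 0 -0.05 0 0 0;0 0 -0.05 0 0 0;0.015 0 0 0 0 0;0.012 0 0 0 0 0;0 0 0 0 0 0;0 0 0 0 0 0",
)

```text
time: 31.03
position: [620.9, 60.0, 66.1]
ee_rot: [-0.001, -0.033, 0.999, 0.0]
contact_force: [-1.1, 0.2, -1.0]
opening: 38.4
```

```bash
python3 - <<'E'
from h import *
st(); c=snap('wrist','w17')
E
```

```text
t 31.03 p [620.9  60.   66.1] yaw -176.18 z [-0.002  0.    -1.   ] F [-1.1  0.2 -1. ] open 38.4
```

View pics/w17.png

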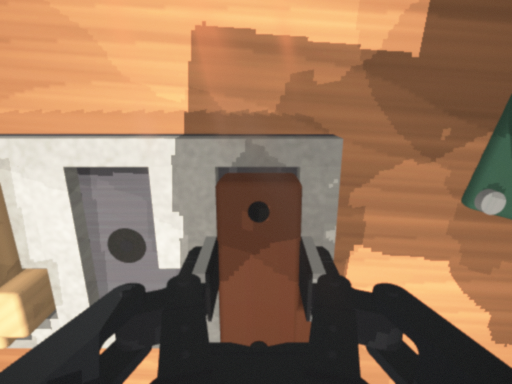

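Emit:
play_rows(
  plan="0 0 0.02 0 0 0;0 0 0.02 0 0 0;0 0 0.01 0 0 0;0 0 0 0 0 0;0 0 0 0 0 0",
)

```text
time: 31.5
position: [621.5, 59.9, 59.2]
ee_rot: [-0.0, -0.033, 0.999, 0.0]
contact_force: [-0.3, 0.4, -1.8]
opening: 38.1
```

Emit:
play_rows(
  plan="0 0 0.014 0 0 0;0 0 0.014 0 0 0;0 0 0 0 0 0;0 0 0 0 0 0",
)

```text
time: 31.83
position: [622.3, 59.9, 56.2]
ee_rot: [0.001, -0.033, 0.999, -0.0]
contact_force: [0.0, -0.3, 1.6]
opening: 38.4
```

Emit:
play_rows(
  plan="0 0 0.014 0 0 0;0 0 0.014 0 0 0;0 0 0 0 0 0;0 0 0 0 0 0",
)

```text
time: 32.17
position: [623.9, 60.0, 54.4]
ee_rot: [0.002, -0.033, 0.999, -0.0]
contact_force: [-1.5, 0.5, 10.3]
opening: 38.1
```

```bash
python3 - <<'E'
from h import *
st(); c=snap('wrist','w18'); c=snap('side','s18');crop('s18',190,160,350,280,5,'c11')
E
```

```text
t 32.17 p [623.9  60.   54.4] yaw -176.18 z [ 0.004 -0.    -1.   ] F [-1.5  0.5 10.3] open 38.1
```

View pics/w18.png

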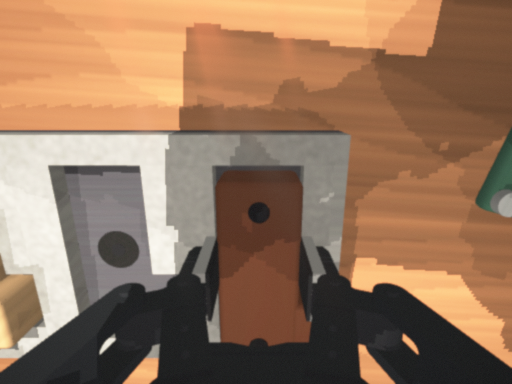

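View pics/c11.png

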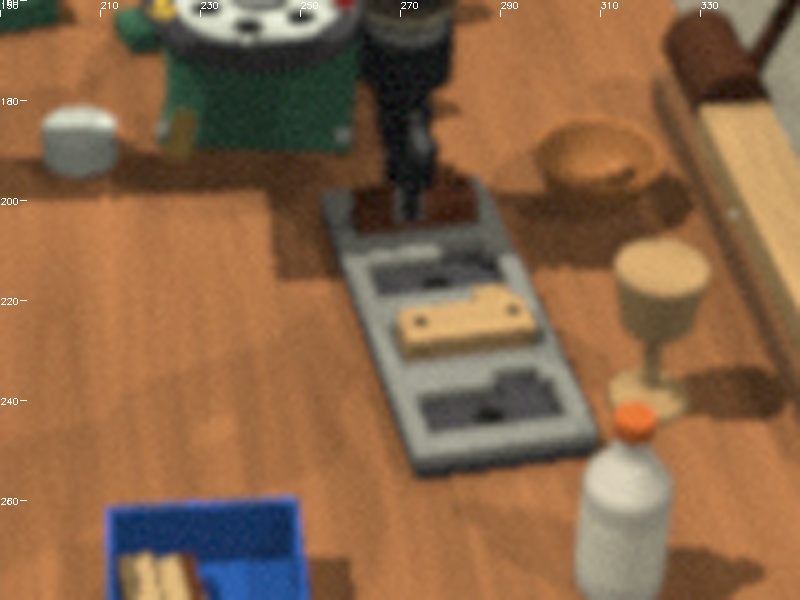

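Emit:
play_rows(
  plan="0 0 0 0 0 0;0 0 0 0 0 0;0 0 0 0 0 0;0 0 0 0 0 0;0 0 0 0 0 0;0 0 0 0 0 0",
  claw=0.3,
)

```text
time: 32.77
position: [621.4, 59.9, 50.8]
ee_rot: [-0.0, -0.033, 0.999, 0.0]
contact_force: [0.6, -0.3, 0.0]
opening: 55.4
```

Emit:
play_rows(
  plan="0 0 -0.1 0 0 0;0 0 -0.2 0 0 0;0 0 -0.25 0 0 0;0 0 -0.25 0 0 0;0 0 -0.2 0 0 0;0 0 -0.2 0 0 0;0 0 0 0 0 0;0 0 0 0 0 0",
)

```text
time: 33.43
position: [623.0, 59.8, 234.2]
ee_rot: [0.003, -0.033, 0.999, -0.0]
contact_force: [0.4, 0.3, -0.6]
opening: 55.6
```

```bash
python3 - <<'E'
from h import *
st(); c=snap('wrist','w19'); c=snap('side','s19');crop('s19',190,160,350,280,5,'c12')
E
```

```text
t 33.43 p [623.   59.8 234.2] yaw -176.18 z [ 0.006 -0.    -1.   ] F [ 0.4  0.3 -0.6] open 55.6
```

View pics/w19.png

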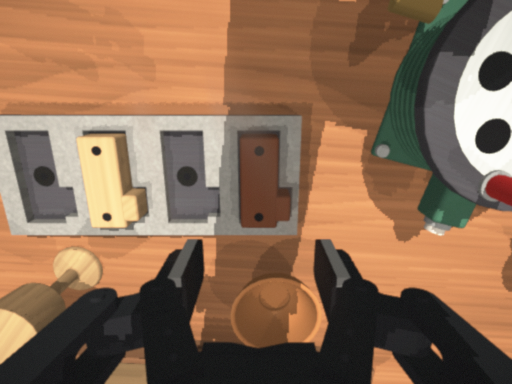

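View pics/c12.png

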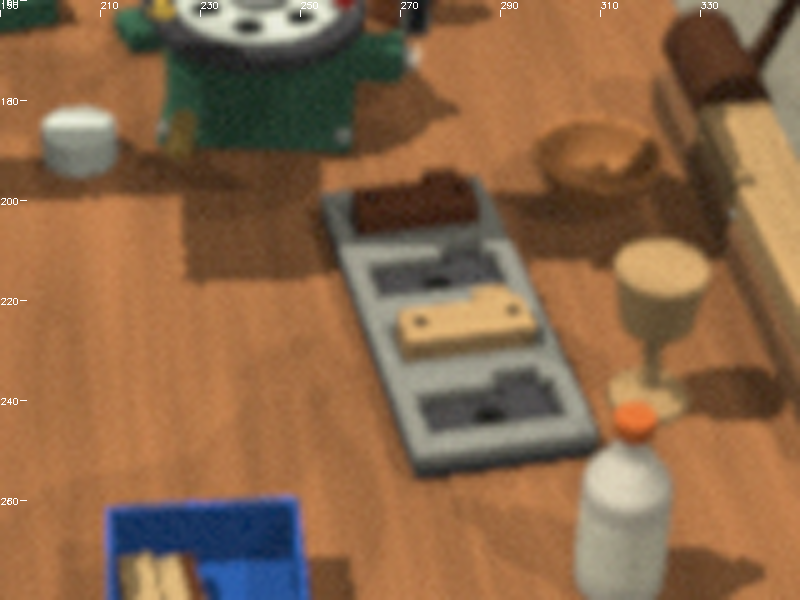

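```bash
python3 - <<'E'
from h import *
crop('w19',60,110,310,240,3,'c13')
E
```

```text
(no output)
```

View pics/c13.png

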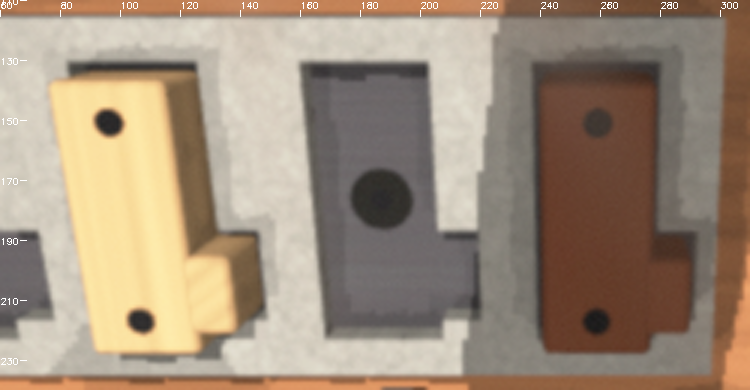

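```bash
python3 - <<'E'
from h import *
c=load('top0')
for n,u,v,z in [('foot',127,243,25),('ball',122.3,249.5,88),('hub',157.5,209.5,110),('knob',161.5,184.5,160),('bigfoot',111,288,25)]: print(n,ray(c,u,v,z).round())
st(); go([400,330,300],180)
E
```

```text
foot [446. 398.  25.]
ball [419. 397.  88.]
hub [531. 274. 110.]
knob [598. 247. 160.]
bigfoot [306. 458.  25.]
t 33.53 p [621.   60.  229.9] yaw -176.18 z [-0.002  0.    -1.   ] F [ 0.2  0.5 -0.1] open 55.4
ROT 1 rows: 0 0 0 0 0 0.954  (yaw -176.18->180.00)
MOVE 10 rows: 0.147 0.180 -0.047 0 0 0   (tot mm [221.  270.  -70.1])
```

Emit:
play_rows(
  plan="0.07 0.1 -0.05 0 0 0.95;0.134 0.22 -0.047 0 0 0;0.134 0.22 -0.047 0 0 0;0.134 0.22 -0.047 0 0 0;0.134 0.22 -0.047 0 0 0;0.134 0.22 -0.047 0 0 0;0.134 0.22 -0.047 0 0 0;0.134 0.22 -0.047 0 0 0;0.134 0.22 -0.047 0 0 0;0.134 0.22 -0.047 0 0 0;0.06 0.1 -0.01 0 0 0;0 0 0 0 0 0;0 0 0 0 0 0;0 0 0 0 0 0",
  claw=-1,
)

```text
time: 34.7
position: [420.1, 385.3, 301.6]
ee_rot: [-0.001, -0.0, 1.0, -0.001]
contact_force: [-0.1, -0.5, -0.1]
opening: -0.1
```

```bash
python3 - <<'E'
from h import *
st(); c=snap('wrist','w20')
E
```

```text
t 34.7 p [420.1 385.3 301.6] yaw -180.0 z [-0.003 -0.002 -1.   ] F [-0.1 -0.5 -0.1] open -0.1
```

View pics/w20.png

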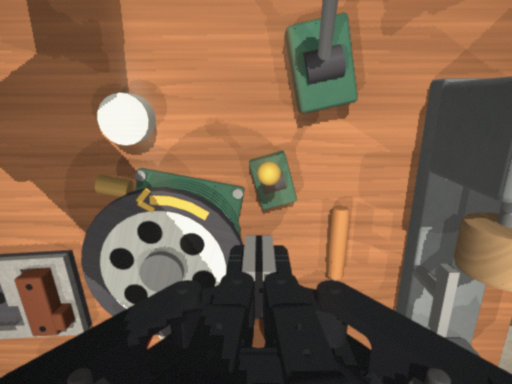

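```bash
python3 - <<'E'
from h import *
crop('w20',230,0,370,220,3,'c14')
E
```

```text
(no output)
```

View pics/c14.png

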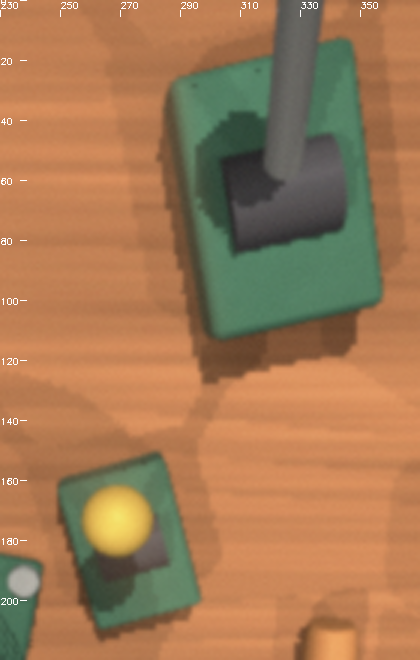

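```bash
python3 - <<'E'
from h import *
c=load('w20')
n=fit(c,[(-35,-25),(-35,25),(35,25),(35,-25)],[(250,160.7),(284,151.7),(296.7,200.7),(262.7,210.7)],25,(446,398,15))
r=np.radians(n[2]); 
for th in (-.6,0,.6):
    s=80*np.sin(th); z=22+80*np.cos(th); P=[n[0]+s*np.cos(r),n[1]+s*np.sin(r),z]; print(th,np.round(P,1),proj(c,[P]).round(1))
print('ball seen',ray(c,269,173.5,88))
# wheel ellipse, hub
for u,v in [(161,271)]: print('hub',ray(c,u,v,110))
K,R,t=cam(c); o=-R.T@t; print(o)
E
```

```text
x 449.5 y 403.7 yaw 15.29 res [[-1.9, 0.8], [1.2, -0.2], [0.8, 0.2], [-0.6, -0.7]]
-0.6 [405.9 391.7  88. ] [[265.5 157.7]]
0 [449.5 403.7 102. ] [[276.4 199.3]]
0.6 [493.1 415.6  88. ] [[285.2 230.8]]
ball seen [423.79136336 395.76411168  88.        ]
hub [533.81724119 271.70418139 110.        ]
[345.82037715 384.97158752 422.74478277]
```

```bash
python3 - <<'E'
from h import *
st(); go([377,384,97],195.3)
E
```

```text
t 34.75 p [420.5 385.  302. ] yaw 179.95 z [-0.002 -0.002 -1.   ] F [1.3 0.3 0.4] open -0.1
ROT 4 rows: 0 0 0 0 0 -0.959  (yaw 179.95->195.30)
MOVE 6 rows: 0.047 0.012 0.228 0 0 0   (tot mm [ 42.2  10.5 205. ])
```

Emit:
play_rows(
  plan="0 0 0 0 0 -0.959;0 0 0 0 0 -0.959;0 0 0 0 0 -0.959;0 0 0 0 0 -0.959;0.14 0.035 0 0 0 0;0.14 0.035 0 0 0 0;0 0 0.2 0 0 0;0 0 0.25 0 0 0;0 0 0.25 0 0 0;0 0 0.25 0 0 0;0 0 0.25 0 0 0;0 0 0.17 0 0 0;0 0 0 0 0 0;0 0 0 0 0 0",
)

```text
time: 35.92
position: [376.7, 383.5, 96.6]
ee_rot: [-0.002, -0.133, 0.991, -0.001]
contact_force: [0.6, 0.2, 0.7]
opening: 0.1
```

```bash
python3 - <<'E'
from h import *
st(); c=snap('wrist','w21'); c=snap('side','s21'); crop('s21',130,110,290,220,5,'c15')
E
```

```text
t 35.92 p [376.7 383.5  96.6] yaw -164.76 z [-0.004 -0.003 -1.   ] F [0.6 0.2 0.7] open 0.1
```

View pics/w21.png

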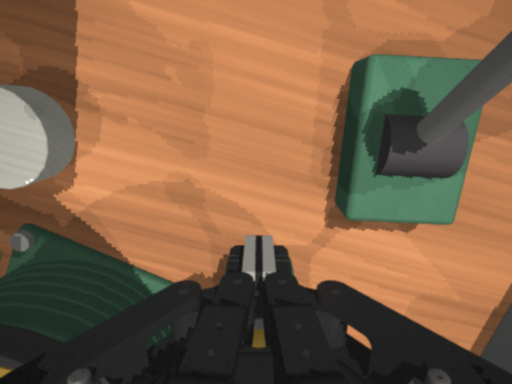

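View pics/c15.png

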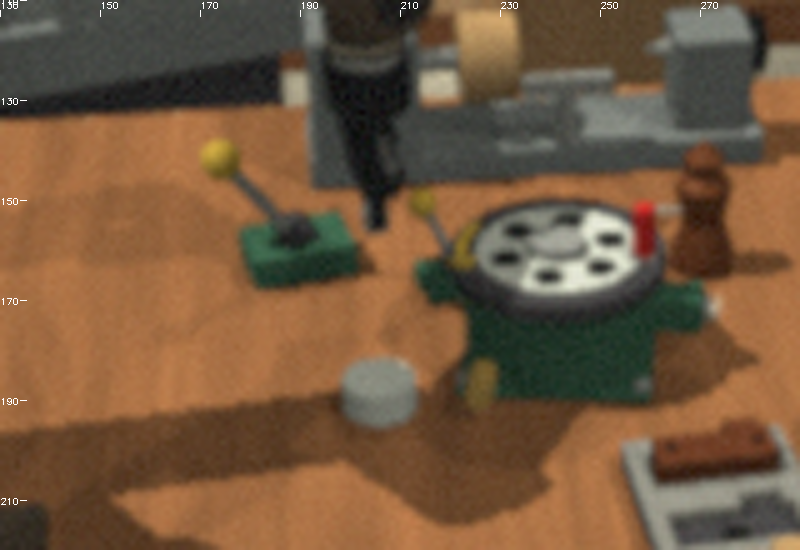

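Emit:
play_rows(
  plan="-0.05 0 0 0 0 0;-0.05 0 0 0 0 0;-0.05 0 0 0 0 0;-0.05 0 0 0 0 0;-0.05 0 0 0 0 0;-0.05 0 0 0 0 0;-0.05 0 0 0 0 0;-0.05 0 0 0 0 0;-0.05 0 0 0 0 0;-0.05 0 0 0 0 0;0 0 0 0 0 0",
)

```text
time: 36.93
position: [450.9, 405.3, 98.2]
ee_rot: [0.001, -0.133, 0.991, 0.0]
contact_force: [0.1, -0.9, -0.2]
opening: 0.2
```

Emit:
play_rows(
  plan="-0.03 0 0 0 0 0;-0.03 0 0 0 0 0;-0.02 0 0 0 0 0;0 0 0 0 0 0",
)

```text
time: 37.27
position: [461.4, 408.3, 98.2]
ee_rot: [0.0, -0.134, 0.991, 0.0]
contact_force: [0.3, -0.3, 0.9]
opening: -0.2
```

Emit:
play_rows(
  plan="-0.02 0 0 0 0 0;-0.02 0 0 0 0 0;0 0 0 0 0 0",
)

```text
time: 37.52
position: [467.1, 409.9, 98.3]
ee_rot: [0.0, -0.134, 0.991, 0.0]
contact_force: [-0.5, -0.2, -0.0]
opening: -0.3
```

```bash
python3 - <<'E'
from h import *
st(); c=snap('side','s22'); crop('s22',130,110,290,220,5,'c16')
E
```

```text
t 37.52 p [467.1 409.9  98.3] yaw -164.64 z [ 0.  0. -1.] F [-0.5 -0.2 -0. ] open -0.3
```

View pics/c16.png

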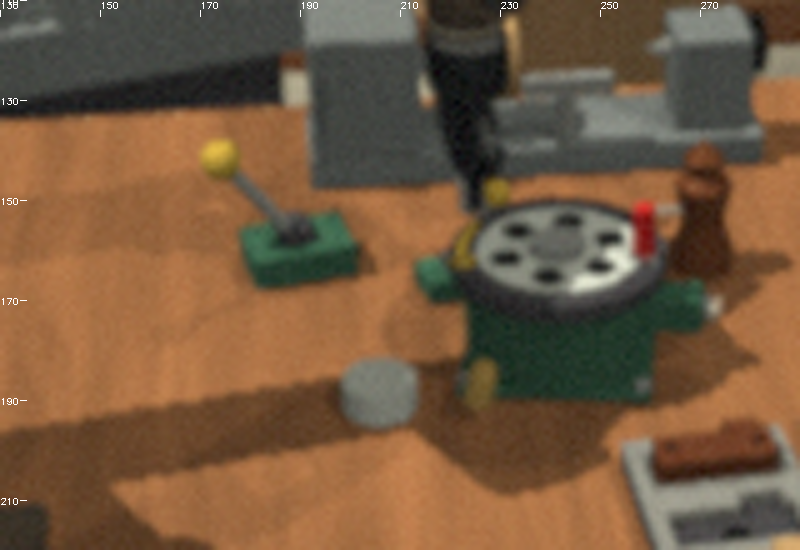

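Ball (side view 227,148) is ahead of the finger; keep pushing until it stops.

Emit:
play_rows(
  plan="-0.02 0 0 0 0 0;-0.02 0 0 0 0 0;0 0 0 0 0 0",
)

```text
time: 37.82
position: [471.1, 411.0, 98.0]
ee_rot: [-0.003, -0.134, 0.991, -0.001]
contact_force: [-5.8, -1.5, 1.7]
opening: -0.2
```

Emit:
play_rows(
  plan="-0.02 0 0 0 0 0;-0.01 0 0 0 0 0;0 0 0 0 0 0",
)

```text
time: 38.07
position: [471.6, 411.2, 97.8]
ee_rot: [-0.008, -0.134, 0.991, -0.002]
contact_force: [-15.9, -5.6, 9.9]
opening: -0.2
```

Emit:
play_rows(
  plan="-0.02 0 0 0 0 0;0 0 0 0 0 0",
)

```text
time: 38.23
position: [471.9, 411.4, 97.8]
ee_rot: [-0.012, -0.134, 0.991, -0.003]
contact_force: [-23.6, -8.0, 15.5]
opening: -0.1
```

Emit:
play_rows(
  plan="0.05 0 0 0 0 0;0.1 0 0 0 0 0;0.15 0 0 0 0 0;0 0 -0.2 0 0 0;0 0 -0.25 0 0 0;0 0 -0.25 0 0 0;0 0 -0.25 0 0 0;0 0 -0.25 0 0 0;0 0 0 0 0 0;0 0 0 0 0 0",
)

```text
time: 39.07
position: [438.1, 402.5, 283.0]
ee_rot: [0.004, -0.134, 0.991, 0.002]
contact_force: [0.3, 0.2, -0.8]
opening: 0.1
```

```bash
python3 - <<'E'
from h import *
st(); c=snap('wrist','w23');c=snap('side','s23'); crop('s23',130,110,290,220,5,'c17')
r=np.radians(15.29);c=load('w23')
for th in (.4,.5,.6): print(proj(c,[[449.5+80*np.sin(th)*np.cos(r),403.7+80*np.sin(th)*np.sin(r),22+80*np.cos(th)]]))
E
```

```text
t 39.07 p [438.1 402.5 283. ] yaw -164.64 z [ 0.008  0.005 -1.   ] F [ 0.3  0.2 -0.8] open 0.1
[[256.9359023  212.51169388]]
[[256.94773335 217.54962758]]
[[256.96030354 221.85748431]]
```

View pics/w23.png

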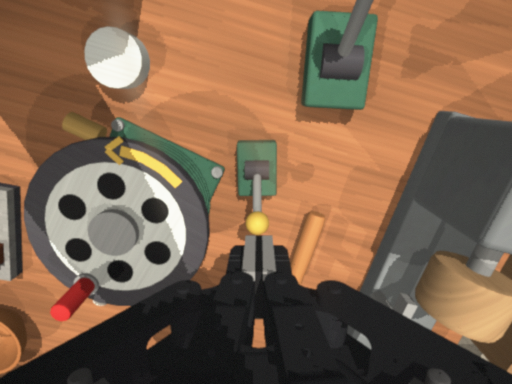

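View pics/c17.png

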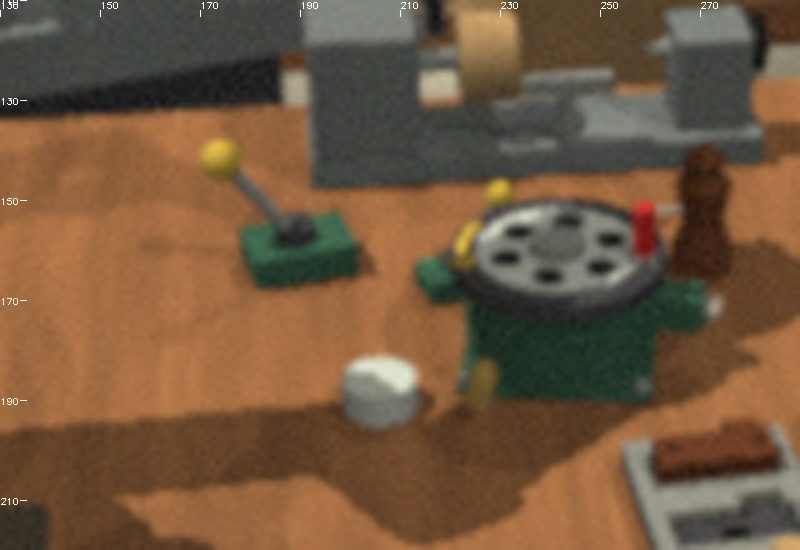

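```bash
python3 - <<'E'
from h import *
st(); go([585,255,275],180)
E
```

```text
t 39.17 p [436.3 401.3 277.8] yaw -164.64 z [-0. -0. -1.] F [-0.4 -0.5 -0.3] open 0.1
ROT 4 rows: 0 0 0 0 0 0.960  (yaw -164.64->180.00)
MOVE 6 rows: -0.165 -0.163 0.003 0 0 0   (tot mm [-148.7 -146.3    2.8])
```

Emit:
play_rows(
  plan="0 0 0 0 0 0.96;0 0 0 0 0 0.96;0 0 0 0 0 0.96;0 0 0 0 0 0.96;-0.085 -0.083 0 0 0 0;-0.165 -0.163 0 0 0 0;-0.165 -0.163 0 0 0 0;-0.165 -0.163 0 0 0 0;-0.165 -0.163 0 0 0 0;-0.165 -0.163 0 0 0 0;-0.08 -0.08 0 0 0 0;0 0 0 0 0 0;0 0 0 0 0 0;0 0 0 0 0 0",
  claw=0.2,
)

```text
time: 40.33
position: [583.8, 255.4, 276.8]
ee_rot: [-0.001, -0.0, 1.0, -0.0]
contact_force: [-0.3, 0.8, -0.9]
opening: 51.4
```

```bash
python3 - <<'E'
from h import *
st(); c=snap('wrist','w24');print(proj(c,[[533,272,110],[598,247,110],[598,247,163]]))
E
```

```text
t 40.33 p [583.8 255.4 276.8] yaw -179.97 z [-0.003 -0.    -1.   ] F [-0.3  0.8 -0.9] open 51.4
[[277.42458066 127.24061966]
 [250.73340185 194.84590191]
 [249.13852092 213.94877467]]
```

View pics/w24.png

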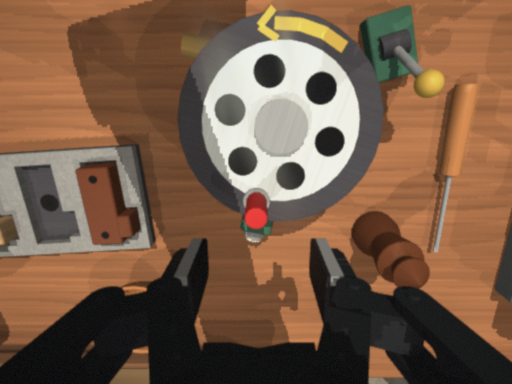

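```bash
python3 - <<'E'
from h import *
c=load('w24');crop('w24',170,0,400,250,3,'c18')
print(ray(c,281,126,110),ray(c,256,217,163),ray(c,256.5,199,113))
H=ray(c,281,126,110)
ang=np.linspace(0,2*np.pi,25)[:-1]; print(proj(c,np.c_[H[0]+95*np.cos(ang),H[1]+95*np.sin(ang),np.full(24,110)])[::3].round(0))
E
```

```text
[531.88281889 275.26184166 110.        ] [600.65923476 252.58748628 163.        ] [601.30999052 252.66666069 113.        ]
[[279. 222.]
 [348. 196.]
 [385. 126.]
 [361.  46.]
 [283.   9.]
 [204.  46.]
 [178. 126.]
 [211. 196.]]
```

View pics/c18.png

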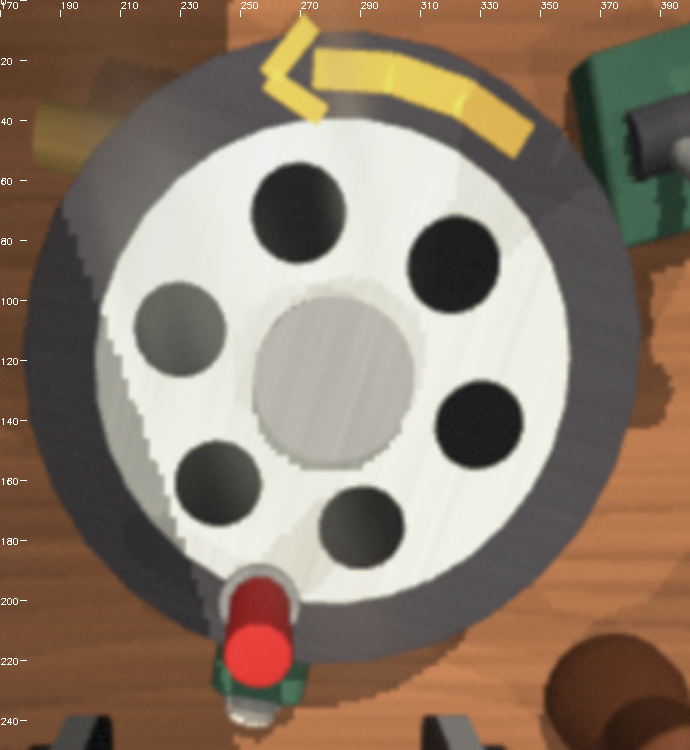

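Emit:
play_rows(
  plan="-0.06 -0.012 0.1 0 0 0;-0.055 -0.012 0.2 0 0 0;0 0 0.2 0 0 0;0 0 0.2 0 0 0;0 0 0.12 0 0 0;0 0 0.05 0 0 0;0 0 0 0 0 0;0 0 0 0 0 0",
)

```text
time: 41.05
position: [602.0, 252.1, 148.6]
ee_rot: [0.0, -0.001, 1.0, 0.0]
contact_force: [0.8, 0.2, 0.7]
opening: 51.2
```

```bash
python3 - <<'E'
from h import *
st(); c=snap('wrist','w25'); snap('side','s25')
crop('s25',190,110,290,220,7,'c19')
E
```

```text
t 41.05 p [602.  252.1 148.6] yaw -179.92 z [ 0.001  0.    -1.   ] F [0.8 0.2 0.7] open 51.2
```

View pics/w25.png

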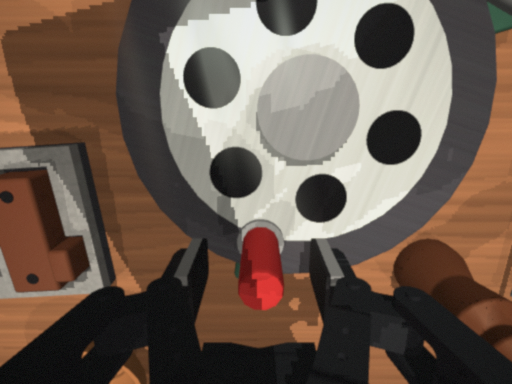

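View pics/c19.png

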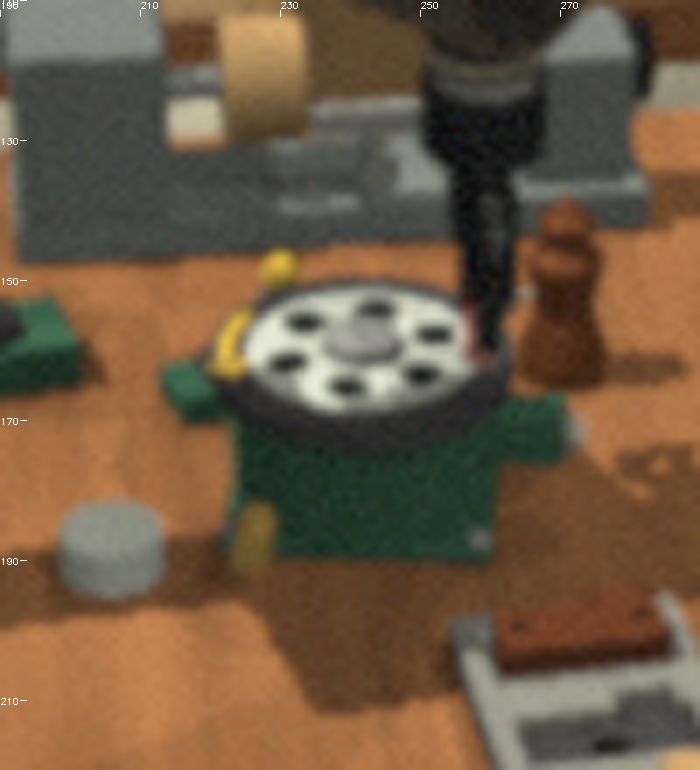

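```bash
python3 - <<'E'
from h import *
c=load('w25'); print(ray(c,262,241,112), ray(c,261,293,163), ray(c,308,108,110))
E
```

```text
[603.40886227 253.38794637 112.        ] [601.68254337 252.42289074 163.        ] [531.35413195 276.10255155 110.        ]
```

Emit:
play_rows(
  plan="0 0 0.01 0 0 0;0 0 0 0 0 0;0 0 0 0 0 0;0 0 0 0 0 0;0 0 0 0 0 0;0 0 0 0 0 0;0 0 0 0 0 0",
  claw=-1,
)

```text
time: 41.73
position: [602.6, 251.5, 147.9]
ee_rot: [0.001, 0.0, 1.0, 0.001]
contact_force: [-2.0, 1.1, 6.2]
opening: 18.5
```

```bash
cat >> h.py <<'E'
HUB=np.array([531.2,276.0])
def wh(cmd=None,n=0,dth=0.0):
    """state on the circle; print rows (tool yaw 180: tool x=-X, tool y=+Y) from cmd angle/pos"""
    p,R,s=pose(); d=p[:2]-HUB; th=np.arctan2(d[1],d[0]); rr=np.hypot(*d); F=np.array(s['contact_force'][:2])
    t=np.array([-np.sin(th),np.cos(th)]); r=np.array([np.cos(th),np.sin(th)])
    print('th %.3f r %.1f  resist(tang) %.1f  radial %.1f  open %.1f t %.2f'%(th,rr,-F@t,F@r,s['opening'],s['time']))
def rows(th0,dth,n,R=75):
    out=[]
    for i in range(n):
        a,b=th0+i*dth,th0+(i+1)*dth; d=R*np.array([np.cos(b)-np.cos(a),np.sin(b)-np.sin(a)])
        out.append('%.3f %.3f 0 0 0 0'%(-d[0]/150,d[1]/150))
    print(';'.join(out),' -> end th',th0+n*dth)
E
python3 - <<'E'
from h import *
st(); wh(); rows(-0.318,0.08,8)
E
```

```text
t 41.73 p [602.6 251.5 147.9] yaw 179.99 z [ 0.002  0.001 -1.   ] F [-2.   1.1  6.2] open 18.5
th -0.330 r 75.5  resist(tang) -0.4  radial -2.2  open 18.5 t 41.73
-0.011 0.038 0 0 0 0;-0.008 0.039 0 0 0 0;-0.005 0.040 0 0 0 0;-0.002 0.040 0 0 0 0;0.002 0.040 0 0 0 0;0.005 0.040 0 0 0 0;0.008 0.039 0 0 0 0;0.011 0.038 0 0 0 0  -> end th 0.322
```

Emit:
play_rows(
  plan="-0.011 0.038 0 0 0 0;-0.008 0.039 0 0 0 0;-0.005 0.04 0 0 0 0;-0.002 0.04 0 0 0 0;0.002 0.04 0 0 0 0;0.005 0.04 0 0 0 0;0.008 0.039 0 0 0 0;0.011 0.038 0 0 0 0",
)

```text
time: 42.4
position: [602.9, 297.8, 147.8]
ee_rot: [0.001, -0.0, 1.0, -0.001]
contact_force: [-2.0, -3.2, 6.3]
opening: 18.4
```

```bash
python3 - <<'E'
from h import *
wh(); rows(0.322,0.06,2);rows(.442,.06,2);rows(.562,.06,2);rows(.682,.06,2)
E
```

```text
th 0.295 r 74.9  resist(tang) 2.5  radial -2.8  open 18.4 t 42.40
0.010 0.028 0 0 0 0;0.012 0.027 0 0 0 0  -> end th 0.442
0.014 0.027 0 0 0 0;0.015 0.026 0 0 0 0  -> end th 0.562
0.017 0.025 0 0 0 0;0.018 0.024 0 0 0 0  -> end th 0.682
0.020 0.023 0 0 0 0;0.021 0.021 0 0 0 0  -> end th 0.802
```

Emit:
play_rows(
  plan="0.01 0.028 0 0 0 0;0.012 0.027 0 0 0 0;0.014 0.027 0 0 0 0;0.015 0.026 0 0 0 0;0 0 0 0 0 0",
)

```text
time: 42.82
position: [594.9, 314.9, 147.8]
ee_rot: [0.001, -0.0, 1.0, 0.0]
contact_force: [-1.9, 0.9, 5.7]
opening: 18.2
```

```bash
python3 - <<'E'
from h import *
wh()
E
```

```text
th 0.548 r 74.7  resist(tang) -1.7  radial -1.2  open 18.2 t 42.82
```

Emit:
play_rows(
  plan="0.017 0.025 0 0 0 0;0.018 0.024 0 0 0 0;0 0 0 0 0 0",
)

```text
time: 43.07
position: [589.7, 322.3, 147.9]
ee_rot: [0.001, -0.0, 1.0, 0.0]
contact_force: [-1.2, 0.6, 5.3]
opening: 18.3
```

```bash
python3 - <<'E'
from h import *
wh(); 
for i in range(8): rows(.682+.12*i,.06,2)
E
```

```text
th 0.669 r 74.6  resist(tang) -1.3  radial -0.6  open 18.3 t 43.07
0.020 0.023 0 0 0 0;0.021 0.021 0 0 0 0  -> end th 0.802
0.022 0.020 0 0 0 0;0.023 0.019 0 0 0 0  -> end th 0.922
0.024 0.017 0 0 0 0;0.025 0.016 0 0 0 0  -> end th 1.042
0.026 0.014 0 0 0 0;0.027 0.013 0 0 0 0  -> end th 1.162
0.028 0.011 0 0 0 0;0.028 0.009 0 0 0 0  -> end th 1.282
0.029 0.008 0 0 0 0;0.029 0.006 0 0 0 0  -> end th 1.4020000000000001
0.030 0.004 0 0 0 0;0.030 0.002 0 0 0 0  -> end th 1.5220000000000002
0.030 0.001 0 0 0 0;0.030 -0.001 0 0 0 0  -> end th 1.642
```

Emit:
play_rows(
  plan="0.02 0.023 0 0 0 0;0.021 0.021 0 0 0 0;0 0 0 0 0 0",
)

```text
time: 43.32
position: [583.6, 328.9, 147.9]
ee_rot: [0.001, -0.0, 1.0, 0.0]
contact_force: [-1.0, 0.8, 5.2]
opening: 18.8
```

```bash
python3 - <<'E'
from h import *
wh()
E
```

```text
th 0.791 r 74.5  resist(tang) -1.3  radial -0.2  open 18.8 t 43.32
```

Emit:
play_rows(
  plan="0.022 0.02 0 0 0 0;0.023 0.019 0 0 0 0;0 0 0 0 0 0",
)

```text
time: 43.57
position: [576.6, 334.9, 147.8]
ee_rot: [0.001, -0.0, 1.0, 0.0]
contact_force: [-0.9, -1.3, 6.7]
opening: 18.7
```

```bash
python3 - <<'E'
from h import *
wh()
E
```

```text
th 0.914 r 74.4  resist(tang) 0.0  radial -1.6  open 18.7 t 43.57
```

Emit:
play_rows(
  plan="0.024 0.017 0 0 0 0;0.025 0.016 0 0 0 0;0 0 0 0 0 0",
)

```text
time: 43.82
position: [569.3, 339.8, 147.8]
ee_rot: [0.001, -0.0, 1.0, 0.0]
contact_force: [-0.5, 0.5, 6.6]
opening: 18.6
```

```bash
python3 - <<'E'
from h import *
wh()
E
```

```text
th 1.033 r 74.3  resist(tang) -0.7  radial 0.2  open 18.6 t 43.82
```

Emit:
play_rows(
  plan="0.026 0.014 0 0 0 0;0.027 0.013 0 0 0 0;0 0 0 0 0 0",
)

```text
time: 44.07
position: [561.2, 343.9, 147.9]
ee_rot: [0.001, -0.0, 1.0, 0.001]
contact_force: [-1.1, 0.1, 6.3]
opening: 18.1
```

```bash
python3 - <<'E'
from h import *
wh()
E
```

```text
th 1.155 r 74.2  resist(tang) -1.0  radial -0.3  open 18.1 t 44.07
```

Emit:
play_rows(
  plan="0.028 0.011 0 0 0 0;0.028 0.009 0 0 0 0;0 0 0 0 0 0",
)

```text
time: 44.32
position: [552.8, 347.0, 147.8]
ee_rot: [0.001, -0.0, 1.0, 0.001]
contact_force: [-1.3, 0.6, 6.6]
opening: 18.8
```

```bash
python3 - <<'E'
from h import *
wh()
E
```

```text
th 1.276 r 74.2  resist(tang) -1.4  radial 0.2  open 18.8 t 44.32
```

Emit:
play_rows(
  plan="0.029 0.008 0 0 0 0;0.029 0.006 0 0 0 0;0 0 0 0 0 0",
)

```text
time: 44.57
position: [543.9, 349.0, 147.8]
ee_rot: [0.001, -0.0, 1.0, 0.001]
contact_force: [-1.0, -0.4, 6.5]
opening: 18.5
```

```bash
python3 - <<'E'
from h import *
wh()
for i in range(12): rows(1.402+.12*i,.06,2)
E
```

```text
th 1.398 r 74.1  resist(tang) -0.9  radial -0.5  open 18.5 t 44.57
0.030 0.004 0 0 0 0;0.030 0.002 0 0 0 0  -> end th 1.5219999999999998
0.030 0.001 0 0 0 0;0.030 -0.001 0 0 0 0  -> end th 1.642
0.030 -0.003 0 0 0 0;0.030 -0.005 0 0 0 0  -> end th 1.762
0.029 -0.007 0 0 0 0;0.029 -0.008 0 0 0 0  -> end th 1.8820000000000001
0.028 -0.010 0 0 0 0;0.028 -0.012 0 0 0 0  -> end th 2.002
0.027 -0.013 0 0 0 0;0.026 -0.015 0 0 0 0  -> end th 2.122
0.025 -0.016 0 0 0 0;0.024 -0.018 0 0 0 0  -> end th 2.242
0.023 -0.019 0 0 0 0;0.022 -0.021 0 0 0 0  -> end th 2.362
0.020 -0.022 0 0 0 0;0.019 -0.023 0 0 0 0  -> end th 2.482
0.018 -0.024 0 0 0 0;0.016 -0.025 0 0 0 0  -> end th 2.6020000000000003
0.015 -0.026 0 0 0 0;0.013 -0.027 0 0 0 0  -> end th 2.722
0.011 -0.028 0 0 0 0;0.010 -0.028 0 0 0 0  -> end th 2.8419999999999996
```

Emit:
play_rows(
  plan="0.03 0.004 0 0 0 0;0.03 0.002 0 0 0 0;0 0 0 0 0 0",
)

```text
time: 44.82
position: [534.9, 350.0, 147.8]
ee_rot: [0.001, -0.0, 1.0, 0.001]
contact_force: [-1.9, 0.4, 7.7]
opening: 18.3
```

Emit:
play_rows(
  plan="0.03 0.001 0 0 0 0;0.03 -0.001 0 0 0 0;0 0 0 0 0 0",
)

```text
time: 45.07
position: [525.9, 349.9, 147.8]
ee_rot: [0.001, -0.0, 1.0, 0.001]
contact_force: [-1.4, -0.0, 8.2]
opening: 18.3
```

Emit:
play_rows(
  plan="0.03 -0.003 0 0 0 0;0.03 -0.005 0 0 0 0;0 0 0 0 0 0",
)

```text
time: 45.32
position: [516.8, 348.7, 147.8]
ee_rot: [0.001, -0.0, 1.0, 0.001]
contact_force: [-0.9, -0.1, 7.6]
opening: 18.5
```

Emit:
play_rows(
  plan="0.029 -0.007 0 0 0 0;0.029 -0.008 0 0 0 0;0 0 0 0 0 0",
)

```text
time: 45.57
position: [508.1, 346.4, 147.8]
ee_rot: [0.001, -0.0, 1.0, 0.001]
contact_force: [-0.9, 0.3, 8.3]
opening: 18.4
```

Emit:
play_rows(
  plan="0.028 -0.01 0 0 0 0;0.028 -0.012 0 0 0 0;0 0 0 0 0 0",
)

```text
time: 45.82
position: [499.7, 343.1, 147.8]
ee_rot: [0.001, -0.0, 1.0, 0.001]
contact_force: [-1.3, 0.3, 7.5]
opening: 18.7
```

```bash
python3 - <<'E'
from h import *
wh()
E
```

```text
th 2.010 r 74.1  resist(tang) -1.0  radial 0.9  open 18.7 t 45.82
```

Emit:
play_rows(
  plan="0.027 -0.013 0 0 0 0;0.026 -0.015 0 0 0 0;0 0 0 0 0 0",
)

```text
time: 46.07
position: [493.8, 340.0, 147.9]
ee_rot: [0.004, 0.0, 1.0, 0.003]
contact_force: [6.7, 4.1, 2.5]
opening: 18.7
```

```bash
python3 - <<'E'
from h import *
wh()
E
```

```text
th 2.100 r 74.1  resist(tang) 7.9  radial 0.1  open 18.7 t 46.07
```

Emit:
play_rows(
  plan="0.025 -0.016 0 0 0 0;0.024 -0.018 0 0 0 0;0 0 0 0 0 0",
)

```text
time: 46.32
position: [486.8, 335.4, 147.8]
ee_rot: [0.005, 0.0, 1.0, 0.003]
contact_force: [7.4, 7.1, 1.7]
opening: 18.6
```

```bash
python3 - <<'E'
from h import *
wh()
E
```

```text
th 2.213 r 74.1  resist(tang) 10.2  radial 1.3  open 18.6 t 46.32
```

Emit:
play_rows(
  plan="0.023 -0.019 0 0 0 0;0.022 -0.021 0 0 0 0;0 0 0 0 0 0",
)

```text
time: 46.57
position: [479.4, 329.2, 147.9]
ee_rot: [0.003, 0.0, 1.0, 0.003]
contact_force: [4.2, 4.6, 3.8]
opening: 18.6
```

```bash
python3 - <<'E'
from h import *
wh(); snap('side','s30'); crop('s30',190,110,290,220,7,'c20')
E
```

```text
th 2.344 r 74.2  resist(tang) 6.2  radial 0.4  open 18.6 t 46.57
```

View pics/c20.png

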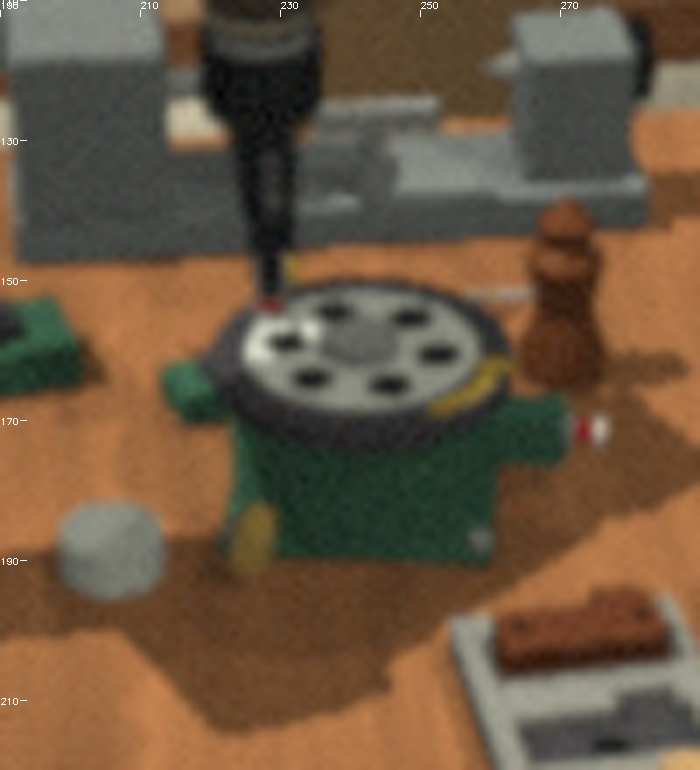

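Emit:
play_rows(
  plan="0.02 -0.022 0 0 0 0;0 0 0 0 0 0",
)

```text
time: 46.78
position: [475.8, 325.5, 147.8]
ee_rot: [0.002, 0.0, 1.0, 0.002]
contact_force: [2.0, 3.1, 5.8]
opening: 18.6
```

```bash
python3 - <<'E'
from h import *
wh()
E
```

```text
th 2.412 r 74.3  resist(tang) 3.7  radial 0.5  open 18.6 t 46.78
```

Emit:
play_rows(
  plan="0.019 -0.023 0 0 0 0;0 0 0 0 0 0",
)

```text
time: 46.95
position: [472.4, 321.4, 147.8]
ee_rot: [0.001, 0.0, 1.0, 0.001]
contact_force: [-0.4, 1.0, 8.4]
opening: 18.4
```

```bash
python3 - <<'E'
from h import *
wh()
E
```

```text
th 2.484 r 74.3  resist(tang) 0.6  radial 1.0  open 18.4 t 46.95
```

Emit:
play_rows(
  plan="0.018 -0.024 0 0 0 0;0 0 0 0 0 0",
)

```text
time: 47.12
position: [469.2, 317.0, 147.8]
ee_rot: [0.0, -0.0, 1.0, 0.0]
contact_force: [-2.5, -1.5, 10.6]
opening: 18.7
```

```bash
python3 - <<'E'
from h import *
wh()
E
```

```text
th 2.557 r 74.4  resist(tang) -2.6  radial 1.3  open 18.7 t 47.12
```

Emit:
play_rows(
  plan="0.016 -0.025 0 0 0 0;0.015 -0.026 0 0 0 0;0 0 0 0 0 0",
)

```text
time: 47.37
position: [463.8, 307.8, 147.7]
ee_rot: [-0.001, -0.001, 1.0, -0.002]
contact_force: [-4.1, -6.8, 11.6]
opening: 18.4
```

```bash
python3 - <<'E'
from h import *
wh()
E
```

```text
th 2.700 r 74.5  resist(tang) -7.9  radial 0.8  open 18.4 t 47.37
```

Emit:
play_rows(
  plan="0.013 -0.027 0 0 0 0;0.006 -0.014 0 0 0 0;0 0 0 0 0 0",
)

```text
time: 47.62
position: [461.0, 301.2, 147.7]
ee_rot: [-0.001, -0.0, 1.0, -0.003]
contact_force: [-5.0, -9.2, 12.9]
opening: 18.4
```

```bash
python3 - <<'E'
from h import *
wh()
E
```

```text
th 2.797 r 74.6  resist(tang) -10.3  radial 1.6  open 18.4 t 47.62
```

Emit:
play_rows(
  plan="0.005 -0.014 0 0 0 0;0 0 0 0 0 0",
)

```text
time: 47.78
position: [460.3, 299.1, 147.7]
ee_rot: [-0.001, -0.0, 1.0, -0.003]
contact_force: [-4.2, -8.3, 13.1]
opening: 18.1
```

```bash
python3 - <<'E'
from h import *
wh()
E
```

```text
th 2.826 r 74.5  resist(tang) -9.2  radial 1.5  open 18.1 t 47.78
```

Emit:
play_rows(
  plan="0.005 -0.014 0 0 0 0;0 0 0 0 0 0",
)

```text
time: 47.95
position: [459.7, 297.3, 147.7]
ee_rot: [-0.001, -0.0, 1.0, -0.002]
contact_force: [-3.7, -7.4, 12.9]
opening: 18.6
```

```bash
python3 - <<'E'
from h import *
wh(); snap('side','s31'); crop('s31',190,110,290,220,7,'c21')
E
```

```text
th 2.852 r 74.6  resist(tang) -8.2  radial 1.4  open 18.6 t 47.95
```

View pics/c21.png

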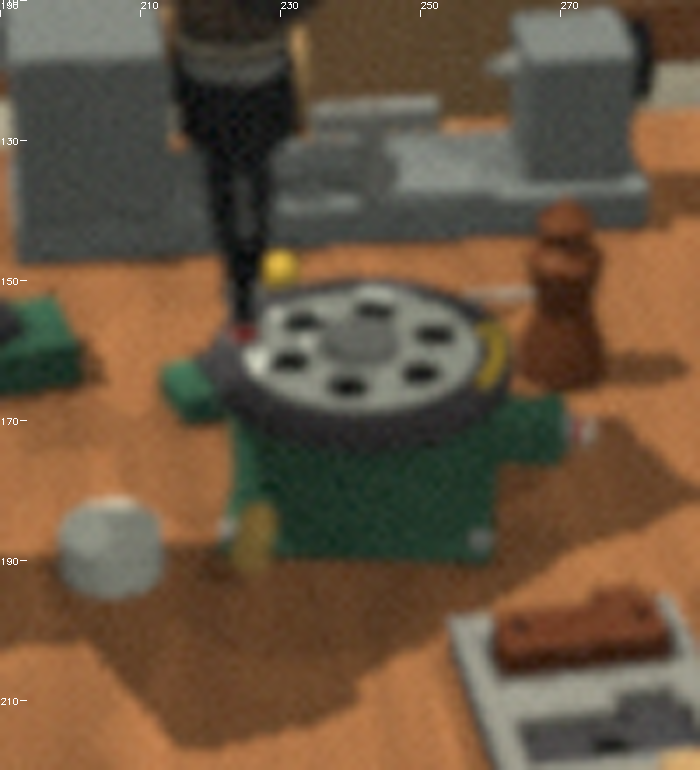

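Emit:
play_rows(
  plan="0.004 -0.014 0 0 0 0;0 0 0 0 0 0",
)

```text
time: 48.17
position: [459.5, 296.6, 147.8]
ee_rot: [0.0, 0.0, 1.0, -0.0]
contact_force: [-3.1, -2.4, 9.9]
opening: 18.3
```

```bash
python3 - <<'E'
from h import *
wh()
E
```

```text
th 2.862 r 74.6  resist(tang) -3.1  radial 2.3  open 18.3 t 48.17
```

Emit:
play_rows(
  plan="0.004 -0.014 0 0 0 0;0 0 0 0 0 0",
)

```text
time: 48.33
position: [459.3, 295.9, 147.8]
ee_rot: [0.001, 0.0, 1.0, 0.002]
contact_force: [-0.6, 3.7, 7.9]
opening: 18.9
```

```bash
python3 - <<'E'
from h import *
wh()
E
```

```text
th 2.872 r 74.6  resist(tang) 3.4  radial 1.5  open 18.9 t 48.33
```

Emit:
play_rows(
  plan="-0.002 0.006 0 0 0 0;0 0 0 0 0 0;0 0 0 0 0 0",
)

```text
time: 48.58
position: [459.4, 296.3, 147.8]
ee_rot: [0.001, 0.0, 1.0, 0.001]
contact_force: [-2.0, -0.7, 10.0]
opening: 18.6
```

```bash
python3 - <<'E'
from h import *
wh()
E
```

```text
th 2.866 r 74.6  resist(tang) -1.2  radial 1.8  open 18.6 t 48.58
```

Emit:
play_rows(
  plan="0 0 0 0 0 0;0 0 0 0 0 0;0 0 0 0 0 0;0 0 0 0 0 0;0 0 0 0 0 0;0 0 0 0 0 0",
  claw=0.2,
)

```text
time: 49.08
position: [458.9, 295.4, 145.7]
ee_rot: [-0.001, 0.0, 1.0, -0.0]
contact_force: [-0.5, 0.4, -0.3]
opening: 51.4
```

```bash
python3 - <<'E'
from h import *
st(); snap('wrist','w32')
E
```

```text
t 49.08 p [458.9 295.4 145.7] yaw 179.99 z [-0.001 -0.    -1.   ] F [-0.5  0.4 -0.3] open 51.4
```

View pics/w32.png

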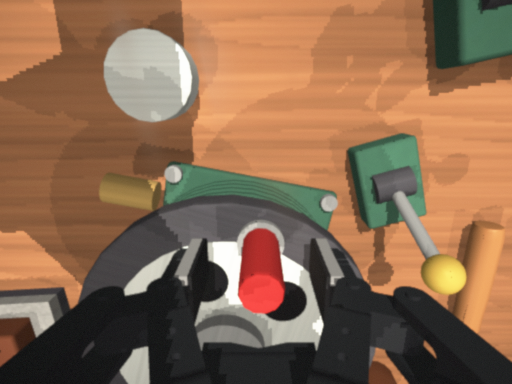

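Knob (262,265) stands free between the jaws. Lift clear, back off and check everything.

Emit:
play_rows(
  plan="0 0 -0.1 0 0 0;0 0 -0.2 0 0 0;0 0 -0.25 0 0 0;0 0 -0.25 0 0 0;0 0 -0.2 0 0 0;0.1 -0.2 0 0 0 0;0.1 -0.2 0 0 0 0;0 -0.25 0 0 0 0;0 -0.25 0 0 0 0;0 -0.25 0 0 0 0;0 -0.25 0 0 0 0;0 -0.25 0 0 0 0;0 -0.25 0 0 0 0;0 -0.2 0 0 0 0;0 0 0 0 0 0;0 0 0 0 0 0;0 0 0 0 0 0",
)

```text
time: 50.55
position: [429.2, -19.3, 296.1]
ee_rot: [-0.0, 0.0, 1.0, 0.0]
contact_force: [-0.6, -0.1, 0.1]
opening: 51.1
```

```bash
python3 - <<'E'
from h import *
st(); snap('side','s33'); snap('top','t33'); crop('s33',190,110,290,220,7,'c22'); crop('t33',80,110,300,280,3,'c23')
c=load('top0'); 
E
```

```text
t 50.55 p [429.2 -19.3 296.1] yaw 179.97 z [-0.     0.001 -1.   ] F [-0.6 -0.1  0.1] open 51.1
```

View pics/c22.png

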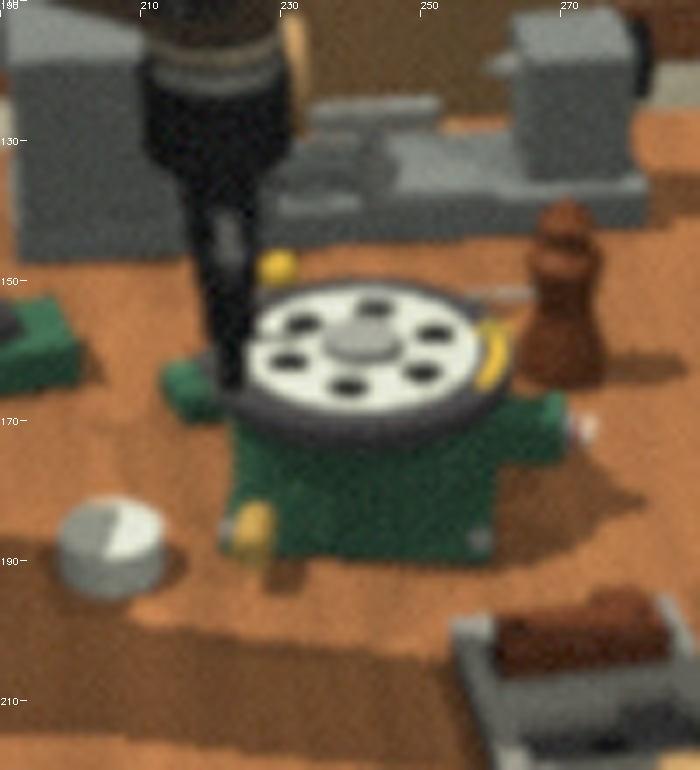

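View pics/t33.png

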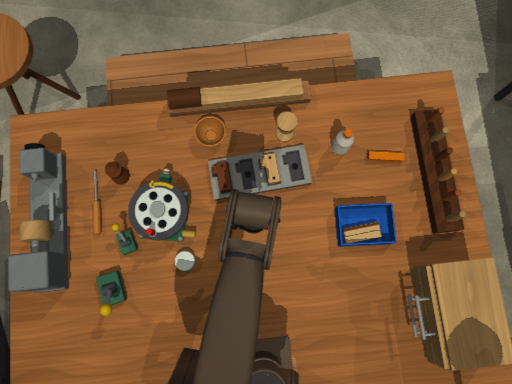

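View pics/s33.png

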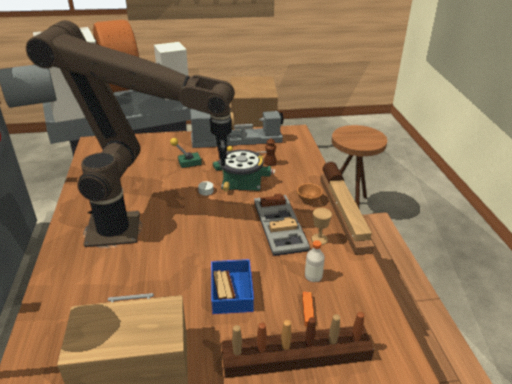

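```bash
python3 - <<'E'
from h import *
ims=[]
for f in ['s23','s30','s33']:
    ims.append(cv2.resize(load(f)['color'][160:182,258:290,::-1],None,fx=8,fy=8,interpolation=cv2.INTER_CUBIC))
cv2.imwrite('pics/pin.png',np.hstack(ims))
crop('t33',100,140,320,260,3,'c24')
E
```

```text
(no output)
```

View pics/pin.png

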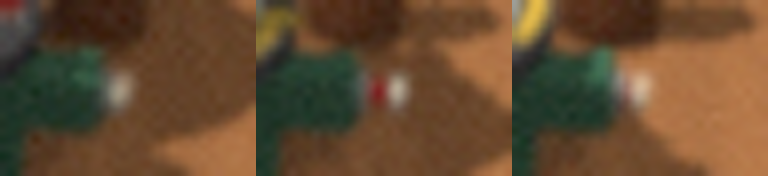

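View pics/c24.png

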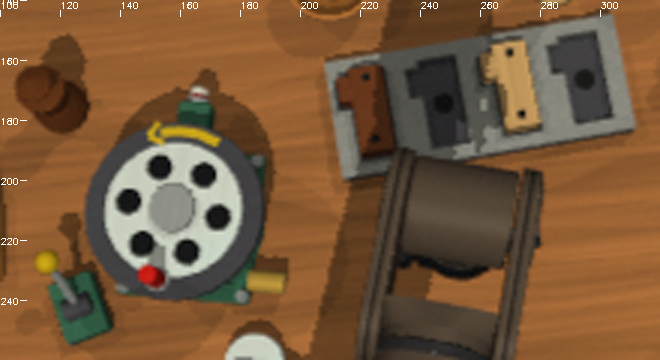

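```bash
python3 - <<'E'
from h import *
snap('wrist','w34'); st()
E
```

```text
t 50.7 p [429.3 -18.4 296.2] yaw -179.88 z [-0.  0. -1.] F [-0.3 -0.3  0.6] open 51.2
```

View pics/w34.png

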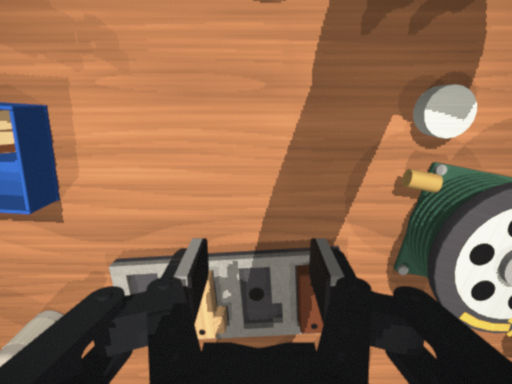

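```bash
python3 - <<'E'
from rig import *
print(sign_off())
E
```

```text
the job is handed in; nothing more can be done
None
```

The job is done and handed in at about 51 s of the 210 s allowed; the sign-off gave no verdict.

- **Offcuts:** both striped offcuts are in the blue scrap box. The orange one was left alone.
- **Blanks:** there were only two on the bench, one pale and one brown. Both lie flat in cutouts with their lugs in the bays. The brown one caught an edge on the first try (about 20 N). I lifted it, moved it about 4 mm and it seated. The last close overhead view of both showed them level; they still looked seated in the final top view.
- **Vent:** I pushed the smaller of the two yellow levers to its end stop. The ball then stood where the fully closed position was calculated to be.
- **Pump:** after that I turned the flywheel anticlockwise by its knob. The resistance peaked near 10 N, then the wheel pulled forward into the catch about 0.35 rad past the top, and I let go there at near-zero force. After letting go, the pin stayed part-way out, less than near the top and more than at rest.
- **Other things on the bench:** the bystanders appear where they started in the last pictures.

The pin was only judged by eye from the side camera, where its travel is a few pixels. No other check failed or disagreed.

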